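# Press a batch of padlocks in the lever press

## Robot

A 6-joint arm with a two-finger parallel gripper is mounted at the origin on the work surface. World frame = base frame: x ahead of the robot, y to its left, z up, the work surface at z = 0. Lengths are in m, angles in rad, forces in N, time in s.
With the tool pointing down it reaches from about 0.375 to 0.975 m from the base axis. Payload 3.8 kg.
Tool frame: the origin (TCP) lies between the finger pads; the fingertips stand 8 mm ahead of it and the grasp point (between the pads) lies 11 mm behind it (tcp_to_tips is the distance from the TCP to the fingertips, in m); z points along the fingers, y is the line along which they close (so a half turn about z gives the same grasp; the last joint's range is limited). The gripper opens to 85 mm and grips with 20 to 120 N. Pads are 22 mm wide; open, the fingers measure 114 mm over their backs; the gripper's body (76 mm by 85 mm) begins 54 mm behind the grasp point. The pads swing forward as they close: fully open they stand 13 mm farther back than shut.
Start: joints at [1.173, 0.264, 1.604, -0, 1.274, -0.037], TCP at [0.238, 0.632, 0.239] pointing down, gripper open.
Joint ranges: [-2.63, 2.63], [-0.94, 2.18], [0.31, 2.57], [-1.31, 4.45], [0, 2.66], [-2.55, 2.55]. Speed limits (rad/s): [2.57, 2.57, 3.14, 3.14, 3.14, 3.14].

## Interface

Orientations are given as a rotation vector (axis times angle).
In Python, from workcell import * gives the robot as it stands.
- The arm moves only by the tool move_arm, never from a script. Its argument "series" is one flat list of numbers, 7 for each row, row after row: the finger opening in cm, from 0 to 8.54, then the shift along the tool's x, y, z in cm, then the turn, a rotation vector about the tool's x, y, z in degrees. A call has 1 to 5 rows; each row shifts and turns the commanded pose from where the row before left it, along the tool's axes as they then stand; what a row does not reach is not made up. A row lasts 1/8 s, in which the tool goes at most 62.5 mm and 10.7 degrees, less where a joint would pass 70% of its speed; a pose out of reach is approached as far as the arm can. A call is refused whole if a number of a shift passes 6.25 or a number of a turn 10.7, either way. A call with a gripper value outside its range is refused whole. The fingers move at their own pace and stop on an object; "grip_force" is the grip in N (left out, the last holds). Time passes only in rows, so rows that do not move let the fingers close. It gives the time, the measured TCP pose, the force, the opening and the grip force at its end, in the units of the state.
- read_state(): the state, without advancing time (a new reading comes with each control period).
- read_camera(name): name is "scene" or "top" or "wrist"; returns the picture (384x512x3 uint8, red, green, blue); there is no depth.
- calibration(name): a dict with "camera_matrix" (3x3 intrinsics, pixels), "rvec" (rotation vector, rad) and "tvec" (3), from world to camera coordinates, as OpenCV has them. Camera axes: x right, y down, z forward; pixel columns grow to the right and rows downward; lengths in m; the calibration is good to about 2 mm. A picture is of the moment at which its call begins: read the wrist's pose just before it. calibration takes no time and is no camera call; for the wrist camera it gives the pose at the moment of the call.
- finish_job(): hands the job in; it is judged then, once.
The state is a dict: "time": time; "q": joint angles; "joint_vel": joint speeds; "joint_torque": joint torques, N m; "tool_pos": TCP position; "tcp_rot": TCP orientation; "wrist_force": force on the tool from outside, world axes, zero at the start; "torque": the same for the moment, N m; "width": opening from 0.0 (shut) to 1.0 (fully open); "grip_force": force on a finger pad.
Only numpy, scipy, OpenCV 4.12 (cv2) and the standard library are available. Lean on these libraries where they do the work, as an engineer would, in place of code of your own. Each camera call takes 0.05 s, during which the arm holds its last target. There are 200 camera calls.

## Task

Lay every padlock on the bench flat across the press's narrow raised rail, base end towards the pressing beam and shackle towards the open front, then swing the keeper bar shut over them until it clicks into its catch. Pull the press lever through its full stroke, hold it there a moment, and ease it slowly back home, never letting it spring back. Then swing the keeper well open again (at least three quarters of its swing) and move all the padlocks to the black tray, lying flat side by side and not stacked, without disturbing the other things on the bench.

Things in the scene. Friction and masses are not known exactly. Their poses are not given: they have to be found in the camera images.
- lockA: brass padlock lying flat. Body 38 long (own x) x 32 wide (y) x 18 thick (z), 0.12 kg; a steel shackle 28 wide, 6 thick juts 26 beyond its -x end. Origin: centre of the flat base face with the key plug (the +x end) at mid thickness; the body's centre is 19 towards own -x. May be absent: 2 or 3 of the four are there.
- lockB: brass padlock lying flat. Body 38 long (own x) x 32 wide (y) x 18 thick (z), 0.12 kg; a steel shackle 28 wide, 6 thick juts 26 beyond its -x end. Origin: centre of the flat base face with the key plug (the +x end) at mid thickness; the body's centre is 19 towards own -x. May be absent: 2 or 3 of the four are there.
- lockC: brass padlock lying flat. Body 38 long (own x) x 32 wide (y) x 18 thick (z), 0.12 kg; a steel shackle 28 wide, 6 thick juts 26 beyond its -x end. Origin: centre of the flat base face with the key plug (the +x end) at mid thickness; the body's centre is 19 towards own -x. May be absent: 2 or 3 of the four are there.
- lockD: brass padlock lying flat. Body 38 long (own x) x 32 wide (y) x 18 thick (z), 0.12 kg; a steel shackle 28 wide, 6 thick juts 26 beyond its -x end. Origin: centre of the flat base face with the key plug (the +x end) at mid thickness; the body's centre is 19 towards own -x. May be absent: 2 or 3 of the four are there.
- press: the grey bench lever press, fixed. Origin: on the bench below the rail's middle; x points back to the casting, y to its left, z up. Base plate 12 thick, x -60 to 180, y -200 to 200. Casting x 100 to 170, 98 high. Pressing beam: z 40 to 54, 190 long along y, front at x 53, moves 23 towards -x with the lever. Catch block x -30 to 14, y -156 to -136, 68 high. Lever bracket y -175 to -161, 112 high.
- rail_mid (a point): the middle of the rail's top face. The rail is steel, along the press's y, 24 wide (x -12 to 12 of the press), 220 long (y -110 to 110), its top 36 above the bench, the front side free; at each end an end plate 6 thick, up to 52 above the bench; behind the rail (x 12 to 100) the bed is 30 high
- keeper (a joint): keeper bar's angle (rad): 0 = shut, lying along the rail over the locks, its end clicked into the catch by a sprung ball (within 0.03 of 0, a stop at 0); grows as it swings level towards the open front, up to 1.75. Light friction holds it where it is left; the ball needs about 5 N more at the knob.
- keeper_knob (a point): the middle of the keeper's knob, a black upright round knob 18 in diameter and 36 high (z 70 to 106 above the bench), 160 from the pivot. The bar is 14 wide, 320 long, z 58 to 68, 4 above the locks on the rail; shut, a flange on its front edge (x -27 to -23 of the press, z 50 to 63) stands in front of the locks' bodies, above the shackles
- keeper_hinge (a point): a point on the keeper's upright pivot axis, at the height of the knob's middle; pivot post 28 in diameter at x -5, y 160 of the press, 70 high
- lever (a joint): angle of the press lever (rad): 0 = home, leaning 0.2 rad to the front of upright; 1.0 = full stroke (end stop), pulled to the front and down. A spring returns it; about 11 N at the grip at full stroke. Full stroke counts above 0.93, home below 0.06; it must never run back faster than 1.5 rad/s.
- lever_grip (a point): the middle of the lever's black round handle, a level bar 24 in diameter and 85 long along the press's y, jutting to the press's right (-y) from the arm; 170 from the pivot. It can turn in the grip.
- lever_pivot (a point): the point on the lever's pivot axis (along the press's y) in line with lever_grip
- tray: black open tray for the finished locks, fixed. 240 (own x) x 120 (own y), 22 high, walls and floor 5 thick; origin at the centre of its underside
- tray_in (a point): the centre of the tray's inner floor
- screwdriver: bystander: screwdriver lying flat
- oil: bystander: white bottle 40 in diameter, 100 high
- blankbox: bystander: yellow box 90 x 55 x 40
- plug: bystander: small steel turned plug, 26 in diameter, 35 high
- collar: bystander: dark steel ring 32 in diameter, 12 high
- mug: bystander: white mug, 76 in diameter, 85 high
Not all that is in view belongs to the job. What is shaped like the lockC but pink or white is not meant.

How it is judged:
On the way, in this order (a step that is already met when the one before it is completed fails the run):
1. all padlocks lie flat across the rail, shackles to the front, and the keeper is shut in its catch (x of lockA in the frame of press between 0.01 and 0.028 m and y of lockA in the frame of press between -0.1 and 0.1 m and z of lockA in the frame of press between 0.041 and 0.049 m and angle between the z axis of each of lockA, lockB, lockC, lockD and the z axis of press, either way round below 0.12 rad and angle between the x axis of each of lockA, lockB, lockC, lockD and the x axis of press, either way round below 0.25 rad and x of lockB in the frame of press between 0.01 and 0.028 m and y of lockB in the frame of press between -0.1 and 0.1 m and z of lockB in the frame of press between 0.041 and 0.049 m and x of lockC in the frame of press between 0.01 and 0.028 m and y of lockC in the frame of press between -0.1 and 0.1 m and z of lockC in the frame of press between 0.041 and 0.049 m and x of lockD in the frame of press between 0.01 and 0.028 m and y of lockD in the frame of press between -0.1 and 0.1 m and z of lockD in the frame of press between 0.041 and 0.049 m and value of joint keeper below 0.03 rad), for 0.2 s.
2. the lever is pulled to full stroke (above 0.93 rad) with the keeper shut over the padlocks on the rail (all of step 1 and value of joint lever above 0.93 rad), for 0.2 s.
3. the lever is back home (below 0.06 rad), the keeper still shut (value of joint lever below 0.06 rad and value of joint keeper below 0.03 rad), for 0.2 s.
At the end, for the whole second after the job is handed in: every padlock present lies flat on the tray's floor (within 0.15 rad, not stacked or on the walls), at rest; the keeper is open beyond 1.3 rad; the lever is home (below 0.06 rad) (x of lockA in the frame of tray between -0.117 and 0.117 m and y of lockA in the frame of tray between -0.057 and 0.057 m and z of lockA in the frame of tray between 0.01 and 0.018 m and angle between the z axis of each of lockA, lockB, lockC, lockD and the z axis of tray, either way round below 0.15 rad and linear speed of each of lockA, lockB, lockC, lockD below 0.02 m/s and x of lockB in the frame of tray between -0.117 and 0.117 m and y of lockB in the frame of tray between -0.057 and 0.057 m and z of lockB in the frame of tray between 0.01 and 0.018 m and x of lockC in the frame of tray between -0.117 and 0.117 m and y of lockC in the frame of tray between -0.057 and 0.057 m and z of lockC in the frame of tray between 0.01 and 0.018 m and x of lockD in the frame of tray between -0.117 and 0.117 m and y of lockD in the frame of tray between -0.057 and 0.057 m and z of lockD in the frame of tray between 0.01 and 0.018 m and value of joint keeper above 1.3 rad and value of joint lever below 0.06 rad); the robot touches nothing.
It fails at once if the lever springs back faster than 1.5 rad/s (velocity of joint lever below -1.5 rad/s).
It fails at once if a bystander is moved more than 5 cm or the bottle or mug tipped (distance of any of screwdriver, oil, blankbox, plug, collar, mug from where it was at the start of the episode above 0.05 m or angle between any of oil, mug's own z axis and vertical above 0.6 rad).
Of lockA, lockB, lockC, lockD only 2 to 3 are there at a start; the rules pass over those that are not, and their reading is None.
At some moment in a run one of lockA, lockB, lockC, lockD may be knocked a few centimetres aside while the robot is not near it.
It also fails if it takes over 210 s, if anything falls off the work surface, if the arm or the gripper's body presses on something with over 40 N, if the wrist force passes 120 N, or if a joint passes its speed limit or range.

## Working session

There is one attempt and no reset: what is moved stays moved. The work goes in short steps, Python scripts to look and compute and a tool call to move; the robot and the scene stay as the last step left them, time stands still between calls to the robot, and variables do not carry over. Pictures are saved under pics/ and viewed, at most 14 in all, crops included, and the job is handed in when it is done.

Besides the shell and the picture viewer there is one more tool, called after "Emit:" by a JSON object that holds its "name" and its "arguments", one argument or row to a line. move_arm: Moves the arm, as the interface text tells. Its arguments: {"type":"object","properties":{"series":{"type":"array"},"grip_force":{"type":"number"}},"required":["series"]}

```bash
mkdir -p pics; ls
python3 - <<'E'
from workcell import *
import cv2
s=read_state();print(s)
for n in ("scene","top"):
    im=read_camera(n);c=calibration(n);print(n,c)
    cv2.imwrite(f"pics/{n}0.png",cv2.resize(im[:,:,::-1],(800,600),interpolation=cv2.INTER_CUBIC))
E
```

```text
pics
{'time': 0.0, 'q': array([ 1.17310876e+00,  2.64750112e-01,  1.60536113e+00, -1.68599435e-05,
        1.27368568e+00, -3.69256760e-02]), 'joint_vel': array([ 0.00047384, -0.00146587,  0.00038654,  0.00071187, -0.00178136,
        0.00033371]), 'joint_torque': array([-1.13980459e-04, -5.15098858e+01, -3.67316973e+01, -5.00377409e-04,
        1.28679292e-02, -4.12652764e-05]), 'tool_pos': array([0.23801743, 0.63089282, 0.23797099]), 'tcp_rot': array([-0.56352497, -3.09016919,  0.00338599]), 'wrist_force': array([-0.31474769, -0.78252415,  0.05742022]), 'torque': array([0.04942711, 0.00906764, 0.0139084 ]), 'grip_force': 0.0, 'width': 1.0017804364469578}
scene {'camera_matrix': array([[482.79686235,   0.        , 259.00289964],
       [  0.        , 482.79686235, 188.83165037],
       [  0.        ,   0.        ,   1.        ]]), 'rvec': array([ 2.22046532,  0.8314038 , -0.35775002]), 'tvec': array([-0.36996718, -0.16589028,  1.73937032])}
top {'camera_matrix': array([[401.56577347,   0.        , 256.58504083],
       [  0.        , 401.56577347, 192.81355069],
       [  0.        ,   0.        ,   1.        ]]), 'rvec': array([ 2.14928596, -2.1520865 ,  0.13029975]), 'tvec': array([-0.03764809,  0.54882427,  1.31442099])}
```

View pics/scene0.png

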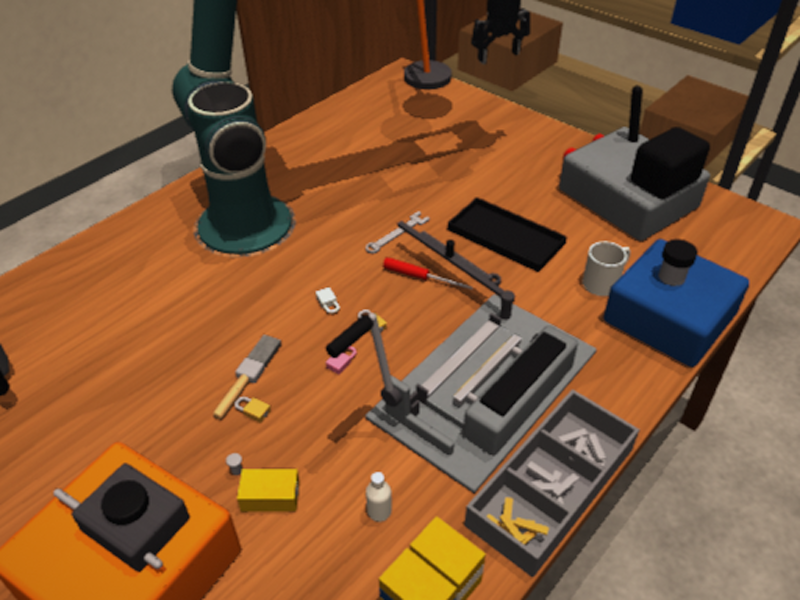

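View pics/top0.png

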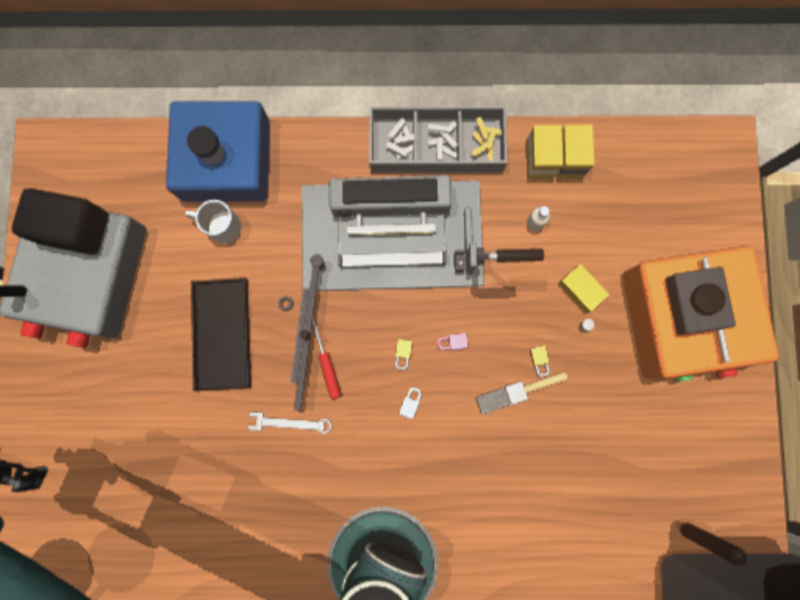

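The brass candidates in top0 are (403,350) and (541,360). The ones that could be mistaken for them are pink (455,342), white (410,403) and the yellow box (585,288). I choose the two brass ones and check them in one close crop.

```bash
cat > h.py <<'E'
from workcell import *
import numpy as np, cv2
from scipy.spatial.transform import Rotation as R
def w2p(name,P):
    c=calibration(name);p,_=cv2.projectPoints(np.array(P,float).reshape(-1,1,3),c["rvec"],c["tvec"],c["camera_matrix"],None);return p[:,0]
def p2w(name,px,z):
    c=calibration(name);K=c["camera_matrix"];M=cv2.Rodrigues(c["rvec"])[0];C=-M.T@c["tvec"]
    d=(M.T@np.linalg.inv(K)@np.c_[np.array(px,float).reshape(-1,2),np.ones(np.size(px)//2)].T).T
    return C+d*((z-C[2])/d[:,2])[:,None]
def crop(name,f,x0,y0,x1,y1,k):
    im=read_camera(name)[y0:y1,x0:x1,::-1];cv2.imwrite("pics/"+f,cv2.resize(im,None,fx=k,fy=k,interpolation=cv2.INTER_CUBIC));
E
python3 - <<'E'
from h import *
crop("top","top1.png",180,100,380,250,4)
print(p2w("top",np.array([[403,350],[541,360],[318,262],[220,335]])/1.5625,0.02))
im=read_camera("top");h=cv2.cvtColor(im,cv2.COLOR_RGB2HSV)
m=cv2.inRange(h,(20,100,80),(35,255,255))
n,l,s,c=cv2.connectedComponentsWithStats(m)
for i in range(1,n):
    if s[i,4]>15: print(s[i],c[i])
E
```

```text
[[ 0.44491303 -0.04264856  0.02      ]
 [ 0.42313709 -0.33874546  0.02      ]
 [ 0.6380868   0.14380679  0.02      ]
 [ 0.47782362  0.35370876  0.02      ]]
[302  75  19  27 208] [310.17788462  88.03846154]
[ 340   80   40   29 1085] [359.66267281  93.48571429]
[359 169  31  30 470] [373.96595745 183.97659574]
[253 217  11  13 107] [258.02803738 222.91588785]
[340 221  11  13 107] [344.93457944 227.31775701]
```

View pics/top1.png

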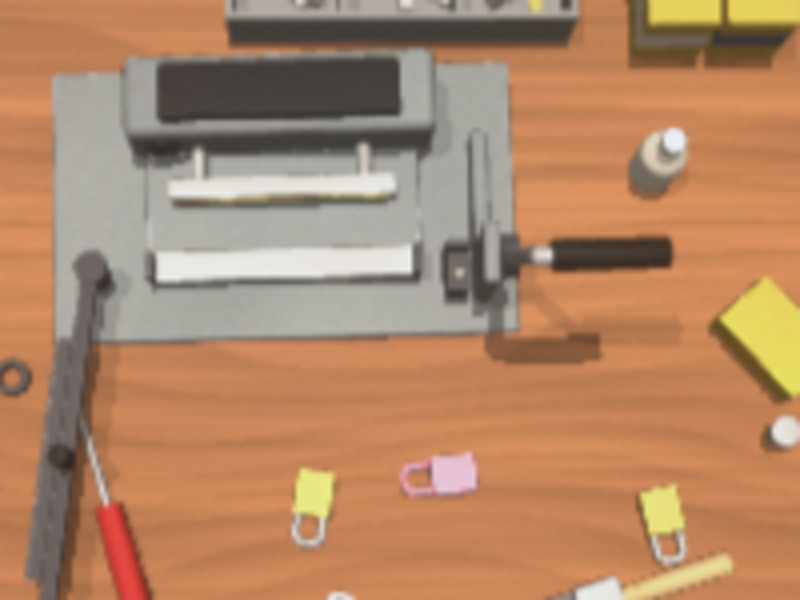

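Top1 shows two brass padlocks at crop (314,490) and (662,510), both with shackles towards the robot. Pink (440,475) is a decoy. The press, rail and open keeper are all clear. Next I fit the poses.

```bash
cat >> h.py <<'E'
def fit(name,px,P):
    """planar pose (x,y,yaw) of points P (n,3) seen at px"""
    from scipy.optimize import least_squares
    P=np.array(P,float);px=np.array(px,float)
    T=lambda v:np.c_[P[:,:2]@np.array([[np.cos(v[2]),np.sin(v[2])],[-np.sin(v[2]),np.cos(v[2])]])+v[:2],P[:,2]]
    p0=p2w(name,px,.03).mean(0)
    r=least_squares(lambda v:(w2p(name,T(v))-px).ravel(),[p0[0],p0[1],0]);return r.x,np.sqrt(r.cost*2/len(P))
def to(x,y,z,yaw):
    """yaw: world direction angle of tool -x (tool down). Prints tool-frame shift (cm) and turn (deg) from measured pose"""
    s=read_state();Rm=R.from_rotvec(s["tcp_rot"]);a=np.array([-np.cos(yaw),-np.sin(yaw),0]);zt=np.array([0,0,-1.]);
    Rt=R.from_matrix(np.c_[a,np.cross(zt,a),zt]);turn=np.degrees((Rm.inv()*Rt).as_rotvec())
    d=np.array([x,y,z])-s["tool_pos"]
    print("pos",s["tool_pos"].round(4),"t",s["time"],"turn",turn.round(2),"shift now",(Rm.inv().apply(d)*100).round(2),"shift after turn",(Rt.inv().apply(d)*100).round(2),"w",s["width"])
E
python3 - <<'E'
from h import *
o=lambda p:np.array(p,float)/4+[180,100]
print("press",fit("top",o([(52,75),(508,63),(518,330),(55,342),(155,252),(413,245),(413,275),(156,282)]),
 [(.18,.2,.012),(.18,-.2,.012),(-.06,-.2,.012),(-.06,.2,.012),(.012,.11,.036),(.012,-.11,.036),(-.012,-.11,.036),(-.012,.11,.036)]))
B=[(0,.016,.018),(0,-.016,.018),(-.038,-.016,.018),(-.038,.016,.018)]
print("L",fit("top",o([(301,468),(335,472),(331,513),(294,508)]),B))
print("R",fit("top",o([(640,491),(676,486),(685,528),(648,534)]),B))
print("knob",p2w("top",o([62,452]),.106),"pivot",p2w("top",o([90,265]),.07))
print("grip ends",p2w("top",o([[551,253],[672,251]]),.27))
print("tray",p2w("top",np.array([[192,281],[247,279],[250,388],[195,391]])/1.5625,.022))
r,_=fit("top",o([(52,75),(508,63),(518,330),(55,342),(155,252),(413,245),(413,275),(156,282)]),
 [(.18,.2,.012),(.18,-.2,.012),(-.06,-.2,.012),(-.06,.2,.012),(.012,.11,.036),(.012,-.11,.036),(-.012,-.11,.036),(-.012,.11,.036)])
l,_=fit("top",o([(301,468),(335,472),(331,513),(294,508)]),B)
to(l[0]-.019*np.cos(l[2]),l[1]-.019*np.sin(l[2]),.1,l[2])
E
```

```text
press (array([ 0.6408075 , -0.0196115 ,  0.02443143]), np.float64(0.4698453315904976))
L (array([ 0.46872791, -0.04816585, -0.13261154]), np.float64(0.6271537272822296))
R (array([ 0.45192766, -0.33416936,  0.15962749]), np.float64(0.32847514438343045))
knob [[0.47547301 0.15458505 0.106     ]] pivot [[0.63317587 0.14012537 0.07      ]]
grip ends [[ 0.60128226 -0.21134381  0.27      ]
 [ 0.60249516 -0.29578279  0.27      ]]
tray [[0.59608686 0.41884968 0.022     ]
 [0.60026115 0.29838782 0.022     ]
 [0.36406695 0.28465238 0.022     ]
 [0.3577921  0.40233763 0.022     ]]
pos [0.2381 0.6311 0.2384] t 0.2 turn [ -0.09  -0.02 -13.07] shift now [-43.71 -55.82  13.92] shift after turn [-29.94 -64.28  13.84] w 0.9966290894691446
```

Emit:
{"name": "move_arm", "arguments": {
  "series": [5, 0, 0, 0, 0, 0, -6.5, 5, 0, 0, 0, 0, 0, -6.5, 5, -2.3, -4.94, 0, 0, 0, 0, 5, -2.3, -4.94, 0, 0, 0, 0, 5, -2.3, -4.94, 0, 0, 0, 0],
  "grip_force": 40
}}

```text
time: 0.82
tool_pos: [0.2871, 0.4739, 0.239]
tcp_rot: [0.209, 3.135, -0.001]
wrist_force: [2.1, -0.4, 0.7]
width: 0.588
grip_force: 0.0
```

Emit:
{"name": "move_arm", "arguments": {
  "series": [5, -2.3, -4.94, 0, 0, 0, 0, 5, -2.3, -4.94, 0, 0, 0, 0, 5, -2.3, -4.94, 0, 0, 0, 0, 5, -2.3, -4.94, 0, 0, 0, 0, 5, -2.3, -4.94, 0, 0, 0, 0]
}}

```text
time: 1.45
tool_pos: [0.368, 0.2136, 0.2393]
tcp_rot: [0.209, 3.134, 0.0]
wrist_force: [0.9, 0.2, 0.1]
width: 0.586
grip_force: 0.0
```

Emit:
{"name": "move_arm", "arguments": {
  "series": [5, -2.3, -4.94, 0, 0, 0, 0, 5, -2.3, -4.94, 0, 0, 0, 0, 5, -2.3, -4.94, 0, 0, 0, 0, 5, -2.3, -4.94, 0, 0, 0, 0, 5, -2.3, -4.94, 2, 0, 0, 0]
}}

```text
time: 2.08
tool_pos: [0.4506, -0.0469, 0.2211]
tcp_rot: [0.21, 3.129, -0.0]
wrist_force: [0.7, -0.1, -0.6]
width: 0.584
grip_force: 0.0
```

Run:
```python
from h import *
crop("wrist","w1.png",0,0,512,384,1.5)
l=[.4687,-.0482,-.1326]
to(l[0]-.019*np.cos(l[2]),l[1]-.019*np.sin(l[2]),.011,l[2])
print(w2p("wrist",[[.4687,-.0482,.018],[.4687-.038,-.0482+.005,.018]])*1.5)
```

```text
pos [ 0.4499 -0.0522  0.2173] t 2.125 turn [-0.29  0.06 -0.23] shift now [ 0.12  0.75 20.63] shift after turn [ 0.09  0.64 20.63] w 0.5854245380425426
[[385.59245716 276.58279504]
 [385.57665729 231.77938189]]
```

View pics/w1.png

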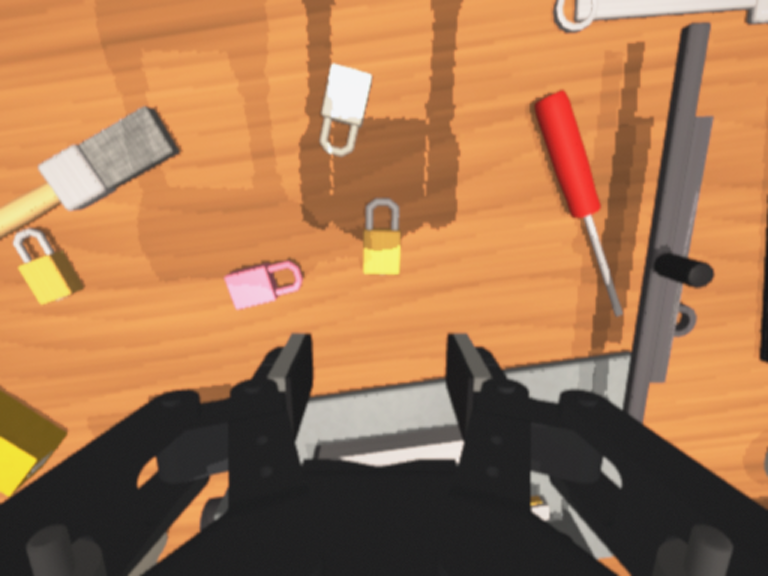

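w1 shows the brass lock centred at (382,252), as predicted. There is also a small gold spot near (538,503) by the press. I'll check that spot before grasping.

Run:
```python
from h import *
l=[.4687,-.0482,-.1326]
im=read_camera("wrist")
to(l[0]-.019*np.cos(l[2]),l[1]-.019*np.sin(l[2]),.011,l[2])
print("gold",p2w("wrist",np.array([538,503])/1.5,.03),p2w("wrist",np.array([538,503])/1.5,.05))
h=cv2.cvtColor(im,cv2.COLOR_RGB2HSV);m=cv2.inRange(h,(20,110,80),(35,255,255));n,lb,s,c=cv2.connectedComponentsWithStats(m)
for i in range(1,n):
    if s[i,4]>15: print(s[i],p2w("wrist",c[i],.018))
a=read_camera("scene")[190:290,230:390,::-1]
b=read_camera("top")[105:180,185:305,::-1]
cv2.imwrite("pics/c1.png",np.vstack([cv2.resize(a,(480,300),interpolation=2),cv2.resize(b,(480,300),interpolation=2)]))
```

```text
pos [ 0.4485 -0.049   0.2174] t 2.175 turn [-0.1  -0.15 -0.4 ] shift now [-0.15  0.38 20.64] shift after turn [-0.1   0.34 20.64] w 0.5798055632654999
gold [[0.7077302  0.07177741 0.03      ]] [[0.68763757 0.06495147 0.05      ]]
[ 18 125  18  10  19] [[ 0.3595804  -0.31276475  0.018     ]]
[ 14 135  25  15  30] [[ 0.37396201 -0.31858641  0.018     ]]
[247 163  25  21 445] [[ 0.45431546 -0.03951527  0.018     ]]
[ 16 172  35  33 658] [[ 0.43157238 -0.33088912  0.018     ]]
[   0  261   47   71 1910] [[ 0.58383839 -0.41135095  0.018     ]]
[359 337   8   3  18] [[0.72572375 0.08174759 0.018     ]]
```

View pics/c1.png

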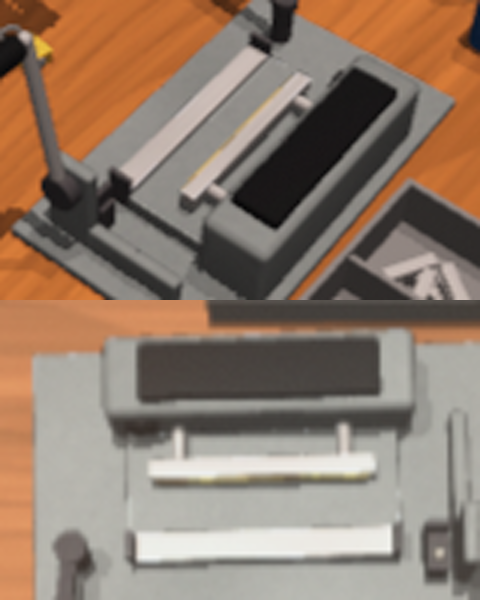

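c1 shows the gold is just a stripe on the beam's front face and nothing else is on the press, so there are exactly two locks. Descend and grasp.

Emit:
{"name": "move_arm", "arguments": {
  "series": [5, 0, 0.5, 5, 0, 0, 0, 5, 0, 0, 5, 0, 0, 0, 5, 0, 0, 5, 0, 0, 0, 5, 0, 0, 3.5, 0, 0, 0, 5, 0, 0, 2, 0, 0, 0]
}}

```text
time: 2.9
tool_pos: [0.4481, -0.0378, 0.0127]
tcp_rot: [-0.206, -3.132, -0.001]
wrist_force: [-0.4, 0.8, 0.5]
width: 0.585
grip_force: 0.0
```

Emit:
{"name": "move_arm", "arguments": {
  "series": [5, 0, 0, 0, 0, 0, 0, 2, 0, 0, 0, 0, 0, 0, 2, 0, 0, 0, 0, 0, 0, 2, 0, 0, 0, 0, 0, 0, 2, 0, 0, 0, 0, 0, 0]
}}

```text
time: 3.52
tool_pos: [0.451, -0.0397, 0.0157]
tcp_rot: [0.211, 3.132, 0.001]
wrist_force: [-0.5, 3.2, 6.7]
width: 0.361
grip_force: 40.5
```

Run:
```python
from h import *
s=read_state();print(s["width"]*8.54,s["grip_force"],s["wrist_force"])
p=np.array([.6408,-.0196]);y=.0244;M=np.array([[np.cos(y),-np.sin(y)],[np.sin(y),np.cos(y)]])
print(p+M@[.001,.045]);to(*(p+M@[.001,.045]),.05,y)
c=calibration("wrist");print((-cv2.Rodrigues(c["rvec"])[0].T@c["tvec"]).round(3))
```

```text
3.078953956508201 40.485055446624756 [-0.45377334  3.17223905  6.66173363]
[0.64070181 0.025411  ]
pos [ 0.451  -0.0397  0.0157] t 3.525 turn [ 0.03  0.16 -9.1 ] shift now [-17.94   9.    -3.37] shift after turn [-19.13   6.05  -3.43] w 0.36053325017660437
[ 0.386 -0.029  0.15 ]
```

The tips seem to be touching the bench (6.7 N). I'll regrip a few mm higher so they clear the rail on placing.

Emit:
{"name": "move_arm", "arguments": {
  "series": [4.5, 0, 0, 0, 0, 0, 0, 4.5, 0, 0, -0.9, 0, 0, 0, 4.5, 0, 0, 0, 0, 0, 0, 2, 0, 0, 0, 0, 0, 0, 2, 0, 0, 0, 0, 0, 0]
}}

```text
time: 4.15
tool_pos: [0.4498, -0.04, 0.0238]
tcp_rot: [0.21, 3.134, -0.0]
wrist_force: [-2.2, 0.1, 6.1]
width: 0.345
grip_force: 39.0
```

Emit:
{"name": "move_arm", "arguments": {
  "series": [2, 0, 0, 0, 0, 0, 0, 2, 0, 0, 0, 0, 0, 0, 2, 0, 0, 0, 0, 0, 0]
}}

```text
time: 4.53
tool_pos: [0.4498, -0.04, 0.0238]
tcp_rot: [0.21, 3.134, -0.0]
wrist_force: [-1.9, -0.7, 6.5]
width: 0.344
grip_force: 39.0
```

Run:
```python
from h import *
s=read_state();print(s["width"]*8.54,s["grip_force"],s["wrist_force"])
to(.6407,.0254,.1,.0244)
crop("wrist","w2.png",156,100,356,250,3)
```

```text
2.9406274756194013 39.03444707393646 [-1.90333351 -0.67565229  6.52769992]
pos [ 0.4498 -0.04    0.0238] t 4.525 turn [-0.01  0.01 -9.07] shift now [-18.05   9.03  -7.61] shift after turn [-19.24   6.07  -7.62] w 0.3443357699788526
```

View pics/w2.png

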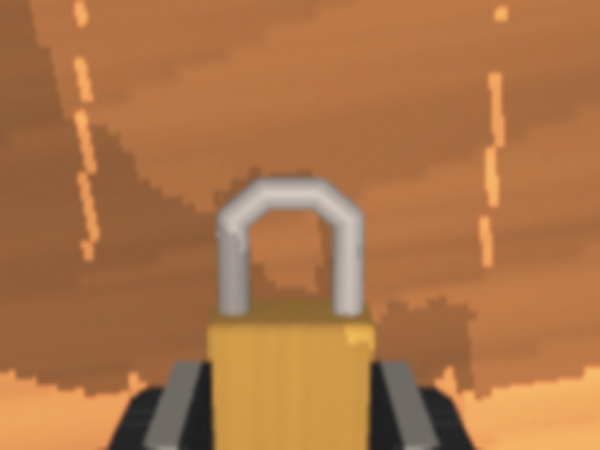

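w2 shows the lock square in the grip, with its front top edge at crop (290,325). I lift, turn and carry it, and check its x within the grip.

Run:
```python
from h import *
for z in(.0,.018):print(p2w("wrist",np.array([[210,325],[373,325],[290,178],[290,308]])/3+[156,100],z))
s=read_state();M=R.from_rotvec(s["tcp_rot"])
for p in p2w("wrist",np.array([[210,325],[373,325],[290,178]])/3+[156,100],.018): print(M.inv().apply(p-s["tool_pos"]))
```

```text
[[ 0.43726554 -0.05335779  0.        ]
 [ 0.44175374 -0.01980082  0.        ]
 [ 0.40903514 -0.0328259   0.        ]
 [ 0.43579383 -0.03639818  0.        ]]
[[ 0.43131416 -0.05067352  0.018     ]
 [ 0.43529244 -0.02092902  0.018     ]
 [ 0.40629107 -0.0324743   0.018     ]
 [ 0.43000965 -0.03564072  0.018     ]]
[ 0.01688246 -0.01307793  0.00581271]
[0.01691032 0.01693143 0.0058098 ]
[0.04411098 0.00161813 0.00580692]
```

Emit:
{"name": "move_arm", "arguments": {
  "series": [2, 0, 0, -3, 0, 0, 0, 2, 0, 0, -4.5, 0, 0, -4.5, 2, 0, 0, -3, 0, 0, -4.6, 2, -4, 1.5, 0, 0, 0, 0, 2, -4, 1.5, 0, 0, 0, 0]
}}

```text
time: 5.2
tool_pos: [0.5296, -0.0077, 0.1288]
tcp_rot: [-0.038, 3.14, -0.0]
wrist_force: [0.2, -0.4, -0.1]
width: 0.344
grip_force: 39.6
```

Emit:
{"name": "move_arm", "arguments": {
  "series": [2, -4, 1.5, 0, 0, 0, 0, 2, -4, 1.3, 0, 0, 0, 0, 2, -3, 0, 0, 0, 0, 0, 2, 0, 0, 0, 0, 0, 0]
}}

```text
time: 5.7
tool_pos: [0.6396, 0.0231, 0.1275]
tcp_rot: [0.04, -3.141, 0.0]
wrist_force: [-0.6, 0.1, -1.5]
width: 0.342
grip_force: 39.7
```

Run:
```python
from h import *
to(.6407,.0254,.061,.0244)
```

```text
pos [0.6396 0.0231 0.1275] t 5.7 turn [-0.   -0.    0.06] shift now [-0.12  0.23  6.65] shift after turn [-0.12  0.23  6.65] w 0.34192036050949615
```

Emit:
{"name": "move_arm", "arguments": {
  "series": [2, 0.1, 0.2, 3.5, 0, 0, 0, 2, 0, 0, 2, 0, 0, 0, 2, 0, 0, 0.9, 0, 0, 0, 2, 0, 0, 0.2, 0, 0, 0, 2, 0, 0, 0, 0, 0, 0]
}}

```text
time: 6.32
tool_pos: [0.6376, 0.0247, 0.0631]
tcp_rot: [-0.039, 3.14, -0.0]
wrist_force: [1.0, 0.2, -0.9]
width: 0.343
grip_force: 39.7
```

Run:
```python
from h import *
s=read_state();print(s["wrist_force"])
to(.6397,.0254,.061,.0244)
crop("wrist","w3.png",106,60,406,285,2.5)
```

```text
[ 1.04776844  0.2110673  -0.88650073]
pos [0.6376 0.0247 0.0631] t 6.325 turn [-0.    0.08  0.02] shift now [-0.21  0.06  0.21] shift after turn [-0.21  0.06  0.21] w 0.34270357353917097
```

View pics/w3.png

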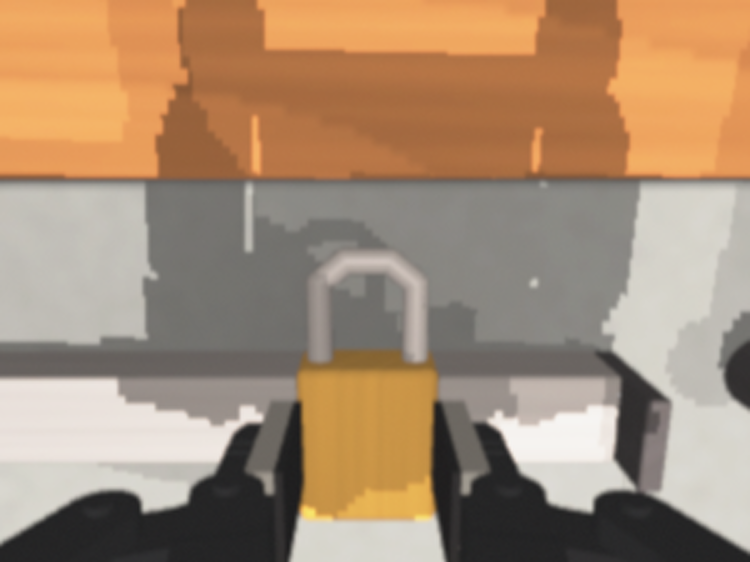

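Run:
```python
from h import *
q=lambda u,v,z:p2w("wrist",np.array([u,v])/2.5+[106,60],z)[0][:2].round(4)
print("plate front",q(368,180,.012),"rail f",q(368,377,.036),"rail b",q(500,462,.036),"body f",q(368,367,.057),"b",q(368,518,.057),"sides",q(300,440,.057),q(436,440,.057))
```

```text
plate front [0.5824 0.0254] rail f [0.6304 0.0266] rail b [0.6533 0.0622] body f [0.6205 0.0263] b [0.6581 0.0273] sides [0.6385 0.0112] [0.6377 0.0422]
```

Emit:
{"name": "move_arm", "arguments": {
  "series": [2, -0.5, 0, 0, 0, 0, 0, 2, 0, 0, 0.2, 0, 0, 0, 2, 0, 0, 0.15, 0, 0, 0, 2, 0, 0, 0, 0, 0, 0]
}}

```text
time: 6.88
tool_pos: [0.6427, 0.025, 0.0599]
tcp_rot: [-0.039, 3.14, -0.0]
wrist_force: [-0.7, -0.2, 4.8]
width: 0.343
grip_force: 40.9
```

Emit:
{"name": "move_arm", "arguments": {
  "series": [4.5, 0, 0, 0, 0, 0, 0, 4.5, 0, 0, 0, 0, 0, 0, 4.5, 0, 0, -2, 0, 0, 0, 4.5, 0, 0, -5, 0, 0, 0, 4.5, 0, 0, -5, 0, 0, 0]
}}

```text
time: 7.5
tool_pos: [0.6418, 0.025, 0.1809]
tcp_rot: [0.039, -3.141, -0.0]
wrist_force: [0.1, -0.2, 0.3]
width: 0.526
grip_force: 0.0
```

Run:
```python
from h import *
s=read_state();print(s["wrist_force"])
crop("wrist","w4.png",106,60,406,285,2.5)
to(.45192-.019*np.cos(.17),-.33417-.019*np.sin(.17),.0238,.17)
```

```text
[ 0.14972487 -0.17067551  0.34892149]
pos [0.6465 0.025  0.1902] t 7.55 turn [-0.07  0.75 -8.31] shift now [ 22.45 -35.69  16.36] shift after turn [ 27.16 -32.1   16.64] w 0.5206345634645253
```

View pics/w4.png

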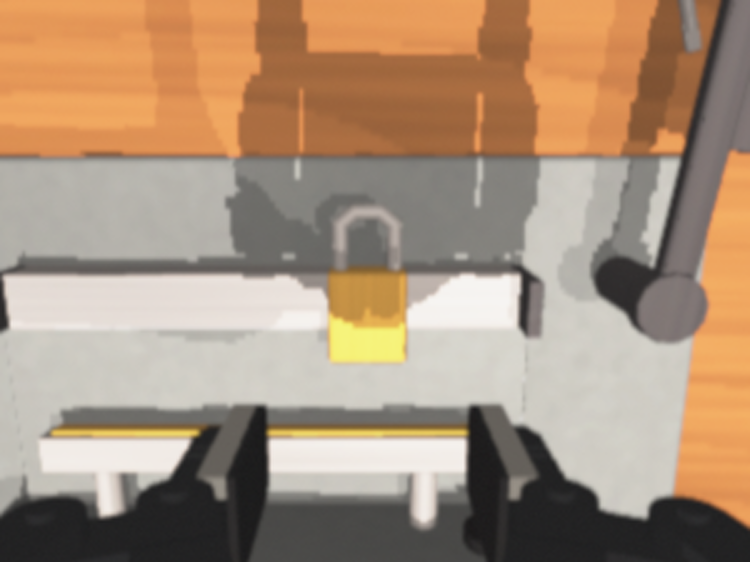

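w4 shows the lock flat on the rail at (367,316), shackle to the front. On to the right-hand lock.

Emit:
{"name": "move_arm", "arguments": {
  "series": [5, 0, 0, 0, 0, 0, -8.3, 5, 5.4, 0, 0, 0, 0, 0, 5, 5.4, 0, 0, 0, 0, 0, 5, 5.4, 0, 0, 0, 0, 0, 5, 5.4, -1, 0, 0, 0, 0]
}}

```text
time: 8.18
tool_pos: [0.4295, -0.0214, 0.1798]
tcp_rot: [-0.268, 3.128, -0.001]
wrist_force: [0.1, 0.1, -0.2]
width: 0.586
grip_force: 0.0
```

Emit:
{"name": "move_arm", "arguments": {
  "series": [5, 4, -4, 0, 0, 0, 0, 5, 1, -5.4, 0, 0, 0, 0, 5, 0, -5.4, 0, 0, 0, 0, 5, 0, -5.4, 0, 0, 0, 0, 5, 0, -5.4, 0, 0, 0, 0]
}}

```text
time: 8.8
tool_pos: [0.4252, -0.2844, 0.1804]
tcp_rot: [-0.265, 3.128, -0.002]
wrist_force: [-0.5, -0.1, 0.0]
width: 0.585
grip_force: 0.0
```

Emit:
{"name": "move_arm", "arguments": {
  "series": [5, 0, -5.4, 0, 0, 0, 0, 5, 0, 0, 0, 0, 0, 0, 5, 0, 0, 0, 0, 0, 0]
}}

```text
time: 9.18
tool_pos: [0.4337, -0.3352, 0.1792]
tcp_rot: [-0.265, 3.13, 0.001]
wrist_force: [-0.6, 1.3, -0.5]
width: 0.587
grip_force: 0.0
```

Run:
```python
from h import *
to(.45192-.019*np.cos(.17),-.33417-.019*np.sin(.17),.0238,.17)
B=[(-.038,-.016,.018),(-.038,.016,.018),(0,-.016,.018),(0,.016,.018)]
im=read_camera("wrist");h=cv2.cvtColor(im,cv2.COLOR_RGB2HSV);m=cv2.inRange(h,(18,110,80),(35,255,255))
n,lb,s,c=cv2.connectedComponentsWithStats(m)
for i in range(1,n):
    if s[i,4]>150: 
        r=cv2.minAreaRect(np.argwhere(lb==i)[:,::-1].astype(np.float32));print(s[i],r[1:],p2w("wrist",r[0],.018),p2w("wrist",cv2.boxPoints(r),.018).round(4).tolist())
t=read_camera("top");cv2.imwrite("pics/w5.png",np.hstack([cv2.resize(im[:,:,::-1],(400,300)),cv2.resize(t[130:250,200:360,::-1],(400,300))]))
```

```text
pos [ 0.4337 -0.3352  0.1792] t 9.175 turn [ 0.02  0.01 -0.06] shift now [ 0.09 -0.21 15.54] shift after turn [ 0.09 -0.21 15.54] w 0.58654340269313
[236 160  29  34 899] ((33.0, 28.0), 90.0) [[ 0.43349836 -0.33577171  0.018     ]] [[0.4177, -0.3542, 0.018], [0.4124, -0.3236, 0.018], [0.4498, -0.3167, 0.018], [0.4553, -0.3483, 0.018]]
[115 234  54  36 912] ((27.16799545288086, 49.80124282836914), 58.24052429199219) [[ 0.55285529 -0.44927982  0.018     ]] [[0.5608, -0.4833, 0.018], [0.5174, -0.435, 0.018], [0.5449, -0.4154, 0.018], [0.5903, -0.4644, 0.018]]
```

View pics/w5.png

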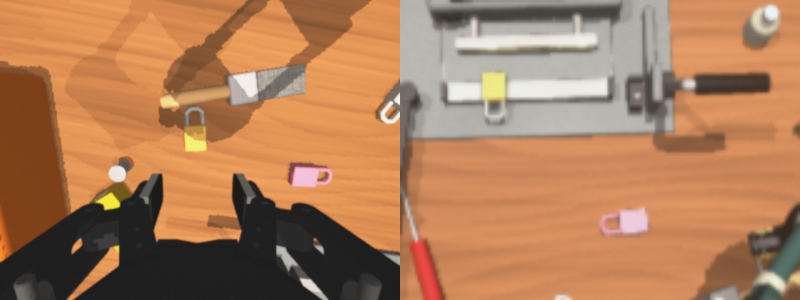

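w5 shows the lock aligned under the gripper at left-panel (195,138), and the first lock still on the rail at right-panel (494,88).

Emit:
{"name": "move_arm", "arguments": {
  "series": [5, 0, 0, 5, 0, 0, 0, 5, 0, 0, 5, 0, 0, 0, 5, 0, 0, 4, 0, 0, 0, 5, 0, 0, 1.8, 0, 0, 0, 5, 0, 0, 0, 0, 0, 0]
}}

```text
time: 9.9
tool_pos: [0.4333, -0.3341, 0.0201]
tcp_rot: [0.268, -3.129, -0.003]
wrist_force: [0.2, -0.5, -0.4]
width: 0.587
grip_force: 0.0
```

Emit:
{"name": "move_arm", "arguments": {
  "series": [2, 0, 0, 0, 0, 0, 0, 2, 0, 0, 0, 0, 0, 0, 2, 0, 0, 0, 0, 0, 0, 2, 0, 0, 0, 0, 0, 0, 2, 0, 0, 0, 0, 0, 0]
}}

```text
time: 10.52
tool_pos: [0.4355, -0.3366, 0.0231]
tcp_rot: [-0.266, 3.127, -0.004]
wrist_force: [1.0, 1.4, 7.1]
width: 0.349
grip_force: 40.0
```

Run:
```python
from h import *
s=read_state();print(s["width"]*8.54,s["grip_force"],s["wrist_force"])
p=np.array([.6415,-.0196]);y=.0244;M=np.array([[np.cos(y),-np.sin(y)],[np.sin(y),np.cos(y)]])
t=p+M@[.002,-.045];print(t);to(*t,.0605,y)
```

```text
2.9764562789108076 39.95447238441557 [0.96873607 1.37490348 7.13467779]
[ 0.6445973  -0.06453781]
pos [ 0.4355 -0.3366  0.0231] t 10.525 turn [-0.15  0.18  8.31] shift now [-25.21  23.28  -3.74] shift after turn [-21.57  26.69  -3.74] w 0.3485311802003288
```

Emit:
{"name": "move_arm", "arguments": {
  "series": [2, 0, 0, -3, 0, 0, 0, 2, 0, 0, -5, 0, 0, 8.3, 2, 0, 5.3, -3, 0, 0, 0, 2, 0, 5.3, 0, 0, 0, 0, 2, 0, 5.3, 0, 0, 0, 0]
}}

```text
time: 11.15
tool_pos: [0.4302, -0.1755, 0.1321]
tcp_rot: [-0.037, 3.139, -0.002]
wrist_force: [0.5, 0.3, -2.0]
width: 0.353
grip_force: 39.8
```

Emit:
{"name": "move_arm", "arguments": {
  "series": [2, -1, 5.3, 0, 0, 0, 0, 2, -3, 4.5, 0, 0, 0, 0, 2, -5, 1, 0, 0, 0, 0, 2, -5, 0, 0, 0, 0, 0, 2, -5, 0, 0, 0, 0, 0]
}}

```text
time: 11.78
tool_pos: [0.6187, -0.0632, 0.1312]
tcp_rot: [-0.04, 3.141, -0.0]
wrist_force: [0.5, -0.7, -0.7]
width: 0.349
grip_force: 39.8
```

Emit:
{"name": "move_arm", "arguments": {
  "series": [2, -2, 0, 0, 0, 0, 0, 2, 0, 0, 0, 0, 0, 0, 2, 0, 0, 0, 0, 0, 0]
}}

```text
time: 12.15
tool_pos: [0.636, -0.0633, 0.1305]
tcp_rot: [0.039, -3.14, -0.0]
wrist_force: [-0.5, 0.6, -1.4]
width: 0.346
grip_force: 39.8
```

Run:
```python
from h import *
s=read_state();print(s["width"]*8.54,s["grip_force"],s["wrist_force"])
to(.6446,-.0645,.0625,.0244)
```

```text
2.950966968989151 39.834283255040646 [-0.53370899  0.64104572 -1.40349955]
pos [ 0.636  -0.0633  0.1305] t 12.15 turn [ 0.01 -0.09  0.02] shift now [-0.87 -0.14  6.79] shift after turn [-0.86 -0.14  6.8 ] w 0.345546483488191
```

Emit:
{"name": "move_arm", "arguments": {
  "series": [2, -0.7, -0.1, 3, 0, 0, 0, 2, 0, 0, 2.5, 0, 0, 0, 2, 0, 0, 1.2, 0, 0, 0, 2, 0, 0, 0, 0, 0, 0, 2, 0, 0, 0, 0, 0, 0]
}}

```text
time: 12.78
tool_pos: [0.6448, -0.0643, 0.0651]
tcp_rot: [-0.039, 3.139, -0.0]
wrist_force: [0.2, 0.3, -1.4]
width: 0.342
grip_force: 39.8
```

Run:
```python
from h import *
s=read_state();print(s["wrist_force"]);to(.6446,-.0645,.0598,.0244)
crop("wrist","w6.png",106,60,406,285,2.5)
```

```text
[ 0.22302521  0.25563793 -1.41747967]
pos [ 0.6448 -0.0643  0.0651] t 12.775 turn [-0.02  0.11  0.02] shift now [ 0.02 -0.02  0.53] shift after turn [ 0.02 -0.02  0.53] w 0.34211355197163296
```

View pics/w6.png

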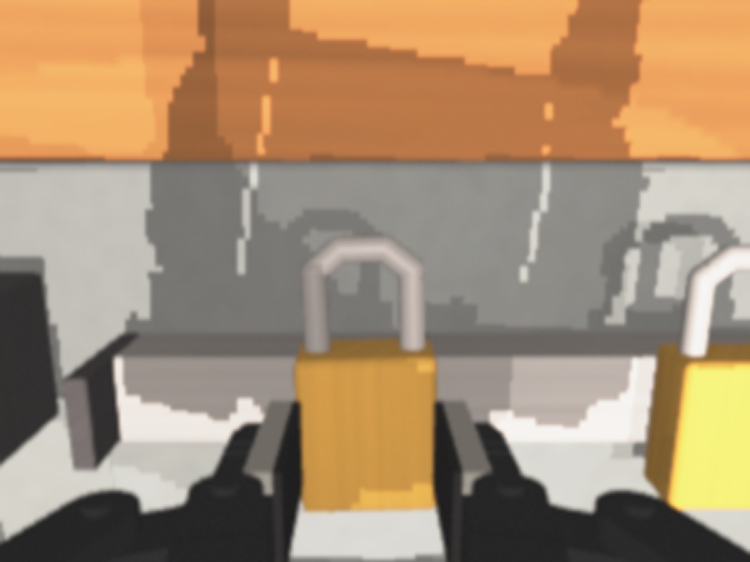

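Run:
```python
from h import *
q=lambda u,v,z:p2w("wrist",np.array([u,v])/2.5+[106,60],z)[0][:2].round(4)
print("plate front",q(368,160,.012),"rail f",q(500,355,.036),"rail b",q(550,441,.036),"held f",q(366,357,.059),"b",q(366,508,.059),"placed f",q(710,358,.054),"b",q(710,507,.054))
```

```text
plate front [ 0.5845 -0.0638] rail f [ 0.6315 -0.0288] rail b [ 0.6551 -0.0136] held f [ 0.6254 -0.0633] b [ 0.6627 -0.0623] placed f [0.6252 0.0153] b [0.6632 0.0214]
```

Both locks sit at about x = 0.02. Lower and release.

Emit:
{"name": "move_arm", "arguments": {
  "series": [2, -0.1, 0, 0.4, 0, 0, 0, 2, 0, 0, 0.2, 0, 0, 0, 2, 0, 0, 0.1, 0, 0, 0, 2, 0, 0, 0, 0, 0, 0]
}}

```text
time: 13.32
tool_pos: [0.646, -0.0642, 0.0591]
tcp_rot: [-0.039, 3.14, -0.0]
wrist_force: [-2.9, 0.9, 8.7]
width: 0.35
grip_force: 41.4
```

Emit:
{"name": "move_arm", "arguments": {
  "series": [4.5, 0, 0, 0, 0, 0, 0, 4.5, 0, 0, 0, 0, 0, 0, 4.5, 0, 0, -2, 0, 0, 0, 4.5, 0, 0, -5, 0, 0, 0, 4.5, 0, 0, -5, 0, 0, 0]
}}

```text
time: 13.95
tool_pos: [0.6451, -0.064, 0.1788]
tcp_rot: [0.039, -3.141, -0.0]
wrist_force: [0.2, 0.6, -0.3]
width: 0.526
grip_force: 0.0
```

Run:
```python
from h import *
s=read_state();print(s["wrist_force"])
t=read_camera("top");w=read_camera("wrist")
cv2.imwrite("pics/w7.png",np.hstack([cv2.resize(w[60:285,106:406,::-1],(400,300)),cv2.resize(t[130:265,175:355,::-1],(400,300),interpolation=2)]))
to(.4755,.1546,.15,.0)
```

```text
[ 0.23952974  0.59067111 -0.25458633]
pos [ 0.6504 -0.0648  0.1865] t 14.05 turn [-0.13  0.84  1.43] shift now [16.99 22.37  3.35] shift after turn [17.49 21.94  3.65] w 0.5299799528054586
```

View pics/w7.png

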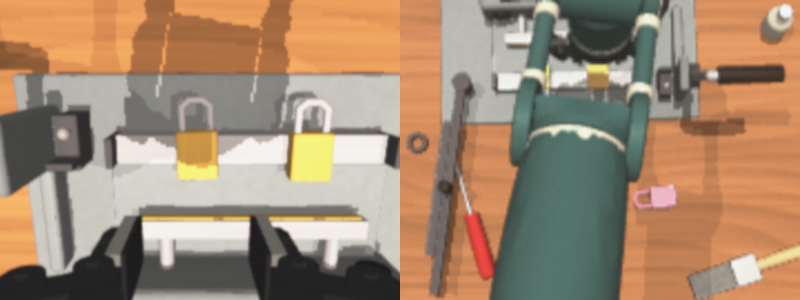

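w7 shows both locks flat on the rail, shackles to the front, at (197,155) and (312,155), and the keeper still open. Now to the knob.

Emit:
{"name": "move_arm", "arguments": {
  "series": [4, 4, 4, 0, 0, 0, 0, 4, 4, 4, 0, 0, 0, 0, 4, 4, 4.5, 0, 0, 0, 0, 4, 4, 4.8, 0, 0, 0, 0, 4, 1.2, 5, 1, 0, 0, 0]
}}

```text
time: 14.68
tool_pos: [0.4661, 0.1556, 0.168]
tcp_rot: [-0.038, 3.139, 0.001]
wrist_force: [1.1, -0.8, -0.2]
width: 0.466
grip_force: 0.0
```

Emit:
{"name": "move_arm", "arguments": {
  "series": [4, 0, 0, 1, 0, 0, 0, 4, 0, 0, 0, 0, 0, 0, 4, 0, 0, 0, 0, 0, 0]
}}

```text
time: 15.05
tool_pos: [0.4684, 0.1536, 0.1571]
tcp_rot: [-0.037, 3.141, -0.0]
wrist_force: [-1.1, 0.0, 0.0]
width: 0.466
grip_force: 0.0
```

Run:
```python
from h import *
to(.4755,.1546,.096,.0244)
crop("wrist","w8.png",106,60,406,285,2.5)
print((w2p("wrist",[[.4755,.1546,.106]])-[106,60])*2.5)
```

```text
pos [0.4684 0.1536 0.1571] t 15.05 turn [-0.02  0.02 -0.05] shift now [-0.71  0.08  6.11] shift after turn [-0.72  0.08  6.11] w 0.46584225180694644
[[363.77749824 396.0750133 ]]
```

View pics/w8.png

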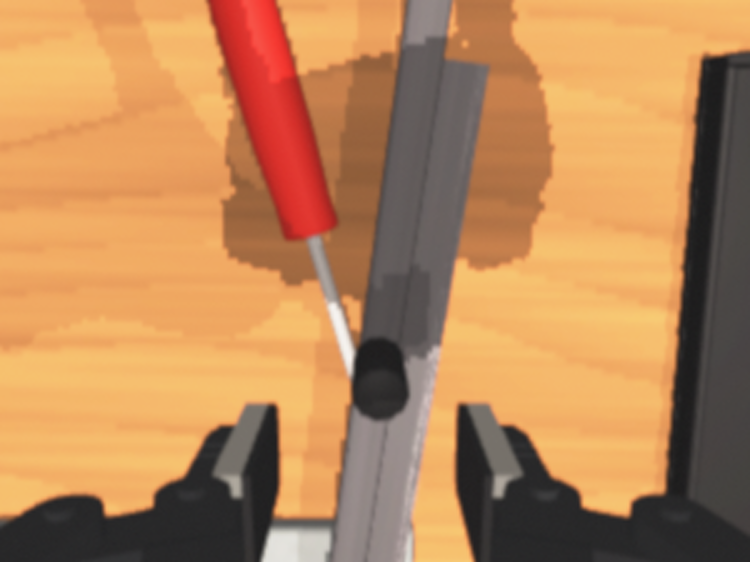

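Run:
```python
from h import *
k=p2w("wrist",np.array([381,393])/2.5+[106,60],.106)[0];print(k);to(k[0],k[1],.096,.0244)
piv=np.array([.6425,-.0196])+R.from_euler("z",.0244).as_matrix()[:2,:2]@[-.005,.16];print(piv,np.linalg.norm(k[:2]-piv))
v=R.from_euler("z",-.0244).as_matrix()[:2,:2]@(k[:2]-piv);a=np.arctan2(-v[0],-v[1]);print("a",a)
A=np.linspace(a,0,16);P=np.c_[16*np.sin(A),-16*np.cos(A)];print(np.diff(P,axis=0).round(2).tolist(),P[-1]-P[0])
```

```text
[0.47441008 0.15965625 0.106     ]
pos [0.4686 0.1536 0.1572] t 15.1 turn [-0.01  0.04 -0.07] shift now [-0.6   0.6   6.12] shift after turn [-0.6   0.59  6.12] w 0.4675292410004523
[0.63359788 0.14023039] 0.1603686977920074
a 1.7166270763392706
[[0.16, -1.82], [-0.05, -1.83], [-0.26, -1.81], [-0.46, -1.77], [-0.66, -1.71], [-0.85, -1.62], [-1.03, -1.51], [-1.2, -1.38], [-1.35, -1.24], [-1.48, -1.08], [-1.59, -0.9], [-1.69, -0.71], [-1.76, -0.52], [-1.8, -0.31], [-1.83, -0.1]] [-15.83016844 -18.32503058]
```

w8 shows the knob top at (381,393). The fitted radius is 160 mm, so the estimate is consistent. Grip it.

Emit:
{"name": "move_arm", "arguments": {
  "series": [4, -0.6, 0.6, 0, 0, 0, 0, 4, 0, 0, 3.5, 0, 0, 0, 4, 0, 0, 2.5, 0, 0, 0, 4, 0, 0, 0, 0, 0, 0, 0.5, 0, 0, 0, 0, 0, 0]
}}

```text
time: 15.72
tool_pos: [0.4746, 0.1607, 0.0977]
tcp_rot: [-0.038, 3.14, 0.0]
wrist_force: [-0.8, -5.0, -0.1]
width: 0.264
grip_force: 1.3
```

Emit:
{"name": "move_arm", "arguments": {
  "series": [0.5, 0, 0, 0, 0, 0, 0, 0.5, 0, 0, 0, 0, 0, 0, 0.5, 0, 0, 0, 0, 0, 0, 0.5, 0, 0, 0, 0, 0, 0, 0.5, 0, 0, 0, 0, 0, 0]
}}

```text
time: 16.35
tool_pos: [0.4748, 0.161, 0.098]
tcp_rot: [-0.039, 3.139, 0.001]
wrist_force: [0.7, -1.2, 6.8]
width: 0.188
grip_force: 39.7
```

Emit:
{"name": "move_arm", "arguments": {
  "series": [0.5, 0.16, -1.82, 0, 0, 0, 0, 0.5, -0.05, -1.83, 0, 0, 0, 0, 0.5, -0.26, -1.81, 0, 0, 0, 0, 0.5, -0.46, -1.77, 0, 0, 0, 0, 0.5, -0.66, -1.71, 0, 0, 0, 0]
}}

```text
time: 16.98
tool_pos: [0.4867, 0.0713, 0.0976]
tcp_rot: [0.04, -3.138, -0.0]
wrist_force: [-6.3, 0.9, 11.5]
width: 0.191
grip_force: 40.9
```

Emit:
{"name": "move_arm", "arguments": {
  "series": [0.5, -0.85, -1.62, 0, 0, 0, 0, 0.5, -1.03, -1.51, 0, 0, 0, 0, 0.5, -1.2, -1.38, 0, 0, 0, 0, 0.5, -1.35, -1.24, 0, 0, 0, 0, 0.5, -1.48, -1.08, 0, 0, 0, 0]
}}

```text
time: 17.6
tool_pos: [0.5493, 0.0047, 0.0976]
tcp_rot: [0.039, -3.141, -0.001]
wrist_force: [-0.5, 1.6, 5.1]
width: 0.193
grip_force: 40.6
```

Emit:
{"name": "move_arm", "arguments": {
  "series": [0.5, -1.59, -0.9, 0, 0, 0, 0, 0.5, -1.69, -0.71, 0, 0, 0, 0, 0.5, -1.76, -0.52, 0, 0, 0, 0, 0.5, 0, 0, 0, 0, 0, 0]
}}

```text
time: 18.1
tool_pos: [0.6021, -0.0159, 0.0976]
tcp_rot: [-0.038, 3.138, -0.001]
wrist_force: [2.6, -2.0, 4.2]
width: 0.181
grip_force: 40.5
```

Run:
```python
from h import *
s=read_state();print(s["wrist_force"],s["width"])
piv=np.array([.6336,.1402]);v=R.from_euler("z",-.0244).as_matrix()[:2,:2]@(s["tool_pos"][:2]-piv);print(np.arctan2(-v[0],-v[1]),np.linalg.norm(v),v)
k=piv+R.from_euler("z",.0244).as_matrix()[:2,:2]@[0,-.16];to(*k,.098,.0244)
```

```text
[ 2.57038242 -2.03282027  4.203975  ] 0.1811522552515605
0.22339326996666362 0.15925594619320765 [-0.03528154 -0.15529865]
pos [ 0.6021 -0.0159  0.0976] t 18.1 turn [-0.04  0.18 -0.02] shift now [-3.53 -0.47 -0.03] shift after turn [-3.53 -0.47 -0.04] w 0.1811522552515605
```

Emit:
{"name": "move_arm", "arguments": {
  "series": [0.5, -1.3, -0.3, 0, 0, 0, 0, 0.5, -1.2, -0.15, 0, 0, 0, 0, 0.5, -1, -0.05, 0, 0, 0, 0, 0.5, -0.4, 0, 0, 0, 0, 0.5, 0, 0, 0, 0, 0, 0, 0]
}}

```text
time: 18.73
tool_pos: [0.6391, -0.02, 0.0975]
tcp_rot: [-0.027, 3.141, -0.003]
wrist_force: [0.2, -3.7, 5.2]
width: 0.189
grip_force: 40.7
```

Emit:
{"name": "move_arm", "arguments": {
  "series": [0, -0.4, 0, 0, 0, 0, 0, 0, 0, 0, 0, 0, 0, 0, 0, 0, 0, 0, 0, 0, 0]
}}

```text
time: 19.1
tool_pos: [0.6431, -0.02, 0.0975]
tcp_rot: [-0.026, 3.141, -0.002]
wrist_force: [0.0, -4.1, 4.5]
width: 0.192
grip_force: 40.7
```

Run:
```python
from h import *
s=read_state();print(s["wrist_force"],s["width"])
piv=np.array([.6336,.1402]);v=R.from_euler("z",-.0244).as_matrix()[:2,:2]@(s["tool_pos"][:2]-piv);print(s["tool_pos"],np.arctan2(-v[0],-v[1]),np.linalg.norm(v),v)
crop("scene","s1.png",220,170,400,305,4)
```

```text
[ 0.01580253 -4.09122109  4.48125507] 0.19197847794610667
[ 0.64314247 -0.01996967  0.09746678] -0.03510689724510288 0.16045367767508817 [ 0.00563187 -0.16035481]
```

View pics/s1.png

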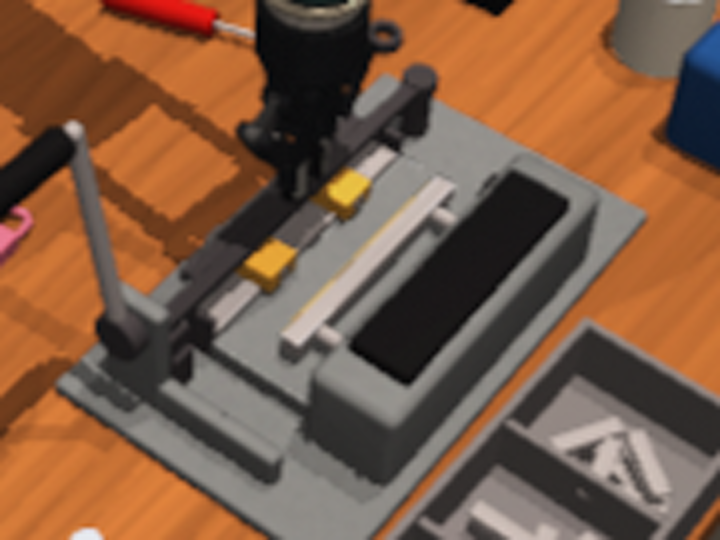

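s1 shows the bar nearly over the rail but not obviously at its stop. I keep nudging until the stop shows in the force.

Emit:
{"name": "move_arm", "arguments": {
  "series": [0.5, -0.4, 0, 0, 0, 0, 0, 0.5, 0, 0, 0, 0, 0, 0]
}}

```text
time: 19.4
tool_pos: [0.6445, -0.0199, 0.0973]
tcp_rot: [0.026, -3.136, 0.002]
wrist_force: [-7.1, -4.2, 11.9]
width: 0.189
grip_force: 41.3
```

Emit:
{"name": "move_arm", "arguments": {
  "series": [0.5, -0.3, 0.1, 0, 0, 0, 0, 0.5, 0, 0, 0, 0, 0, 0]
}}

```text
time: 19.65
tool_pos: [0.6446, -0.0199, 0.0972]
tcp_rot: [0.027, -3.13, 0.005]
wrist_force: [-14.8, -7.5, 17.7]
width: 0.188
grip_force: 41.8
```

Emit:
{"name": "move_arm", "arguments": {
  "series": [4, 0.7, 0, 0, 0, 0, 0, 4, 0, 0, 0, 0, 0, 0, 4, 0, 0, -3, 0, 0, 0, 4, 0, 0, -5, 0, 0, 0, 4, 5, 0, -3, 0, 0, 0]
}}

```text
time: 20.27
tool_pos: [0.5963, -0.0186, 0.2093]
tcp_rot: [-0.026, 3.136, 0.0]
wrist_force: [-0.4, -0.7, 1.5]
width: 0.469
grip_force: 0.0
```

Emit:
{"name": "move_arm", "arguments": {
  "series": [4, 5, 0, 0, 0, 0, 0, 4, 5, 0, 0, 0, 0, 0, 4, 0, 0, 0, 0, 0, 0, 4, 0, 0, 0, 0, 0, 0]
}}

```text
time: 20.78
tool_pos: [0.4938, -0.0203, 0.2069]
tcp_rot: [-0.026, 3.14, 0.0]
wrist_force: [-0.2, 0.0, 0.1]
width: 0.471
grip_force: 0.0
```

Run:
```python
from h import *
s=read_state();print(s["tool_pos"])
t=read_camera("top");a=read_camera("scene")
cv2.imwrite("pics/s2.png",np.hstack([cv2.resize(a[170:305,220:400,::-1],(400,300),interpolation=2),cv2.resize(t[110:200,195:315,::-1],(400,300),interpolation=2)]))
p=lambda a:np.array([.6425,-.0196])+R.from_euler("z",.0244).as_matrix()[:2,:2]@[-.005-.16*np.sin(a),.16-.16*np.cos(a)]
for a in (0,.05,.1): print(a,(w2p("top",[[*p(a),.106]])[0]-[195,110])*400/120, (w2p("scene",[[*p(a),.106]])[0]-[220,170])*400/180)
```

```text
[ 0.49384233 -0.02027073  0.20694496]
0 [185.27984165 175.43933279] [163.10044894  89.02340891]
0.05 [185.26518497 183.58781386] [158.12562196  86.00116994]
0.1 [184.83552295 191.73985461] [153.38203045  82.82688171]
```

View pics/s2.png

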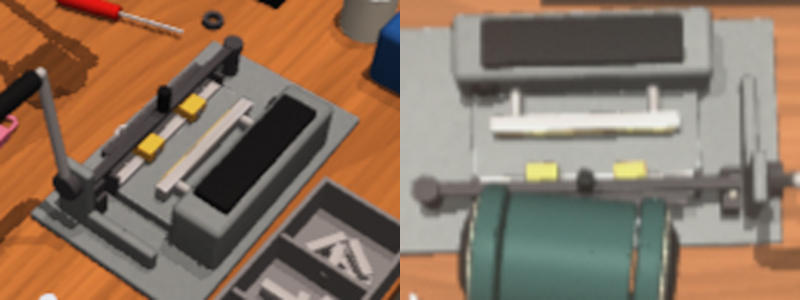

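s2 shows the keeper lying in the catch. The knob at left (164,89) and right (186,177) matches the prediction for angle 0, and both locks are under it. Next I triangulate the lever handle.

Run:
```python
from h import *
Ms=[]
for n in("top","scene"):
    c=calibration(n);Ms.append(c["camera_matrix"]@np.c_[cv2.Rodrigues(c["rvec"])[0],c["tvec"]])
t=np.array([[551,253],[672,251]])/4.+[180,100]; s=np.array([[368,322],[333,350]])/1.5625
X=cv2.triangulatePoints(Ms[0],Ms[1],t.T.astype(float),s.T.astype(float));print((X[:3]/X[3]).T)
crop("scene","s3.png",195,180,295,280,6)
g=(X[:3]/X[3]).T.mean(0);to(*g,.0244)
```

```text
[[ 0.60492709 -0.21367609  0.25299529]
 [ 0.60746904 -0.29524529  0.25927464]]
pos [ 0.4947 -0.0205  0.207 ] t 20.925 turn [ 0.    0.05 -0.46] shift now [-10.77 -23.58  -4.9 ] shift after turn [-10.58 -23.66  -4.91] w 0.46883390535131614
```

View pics/s3.png

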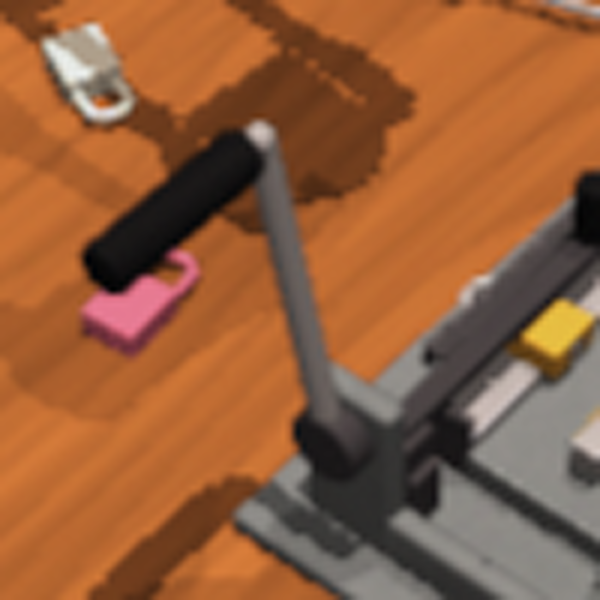

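s3 shows the handle with its ends at (106,264) and (240,158), consistent with the triangulation. The grip is near (0.606, -0.2545, 0.256) and the pivot height about 0.09. I rise, turn 90° and go above the handle.

Run:
```python
from h import *
print(read_state()["q"].round(2)); to(.606,-.26,.34,.0244+np.pi/2); to(.606,-.26,.34,.0244-np.pi/2)
```

```text
[-0.09 -0.06  2.02  0.    1.18 -1.68]
pos [ 0.4947 -0.0205  0.207 ] t 20.925 turn [-4.000e-02  4.000e-02 -9.046e+01] shift now [-10.75 -24.13 -13.29] shift after turn [ 24.22 -10.55 -13.3 ] w 0.46883390535131614
pos [ 0.4947 -0.0205  0.207 ] t 20.925 turn [4.000e-02 4.000e-02 8.954e+01] shift now [-10.75 -24.13 -13.29] shift after turn [-24.22  10.55 -13.3 ] w 0.46883390535131614
```

Emit:
{"name": "move_arm", "arguments": {
  "series": [5, 0, 0, -3, 0, 0, 10, 5, 0, 0, -3, 0, 0, 10, 5, 0, 0, -3, 0, 0, 10, 5, 0, 0, -3, 0, 0, 10, 5, 0, 0, -1.3, 0, 0, 10]
}}

```text
time: 21.55
tool_pos: [0.4953, -0.0206, 0.3422]
tcp_rot: [1.311, 2.851, 0.002]
wrist_force: [0.1, -0.3, 0.7]
width: 0.587
grip_force: 0.0
```

Emit:
{"name": "move_arm", "arguments": {
  "series": [5, 0, 0, 0, 0, 0, 10, 5, 0, 0, 0, 0, 0, 10, 5, 0, 0, 0, 0, 0, 10, 5, 0, 0, 0, 0, 0, 9.5, 5, -4.8, 2.1, 0, 0, 0, 0]
}}

```text
time: 22.18
tool_pos: [0.5165, -0.0663, 0.3403]
tcp_rot: [-2.19, -2.252, -0.003]
wrist_force: [1.3, -0.5, 0.6]
width: 0.586
grip_force: 0.0
```

Emit:
{"name": "move_arm", "arguments": {
  "series": [5, -4.8, 2.1, 0, 0, 0, 0, 5, -4.8, 2.1, 0, 0, 0, 0, 5, -4.8, 2.1, 0, 0, 0, 0, 5, -4.8, 2.1, 0, 0, 0, 0, 5, 0, 0, 0, 0, 0, 0]
}}

```text
time: 22.8
tool_pos: [0.6058, -0.2615, 0.3376]
tcp_rot: [-2.196, -2.244, 0.002]
wrist_force: [0.4, 0.0, 1.0]
width: 0.584
grip_force: 0.0
```

Emit:
{"name": "move_arm", "arguments": {
  "series": [5, 0, 0, 0, 0, 0, 0]
}}

```text
time: 22.92
tool_pos: [0.6047, -0.2579, 0.3389]
tcp_rot: [-2.193, -2.247, -0.0]
wrist_force: [0.3, 0.6, 0.2]
width: 0.582
grip_force: 0.0
```

Run:
```python
from h import *
to(.606,-.26,.254,.0244-np.pi/2)
crop("wrist","w9.png",0,0,512,384,1.5)
print(w2p("wrist",[[.605,-.2137,.254],[.6075,-.2952,.257]])*1.5)
```

```text
pos [ 0.6047 -0.2579  0.3389] t 22.925 turn [-0.07 -0.07  0.  ] shift now [-0.22  0.14  8.49] shift after turn [-0.21  0.13  8.49] w 0.582232391996371
[[381.50762361 220.4811998 ]
 [381.89058192 360.60307564]]
```

View pics/w9.png

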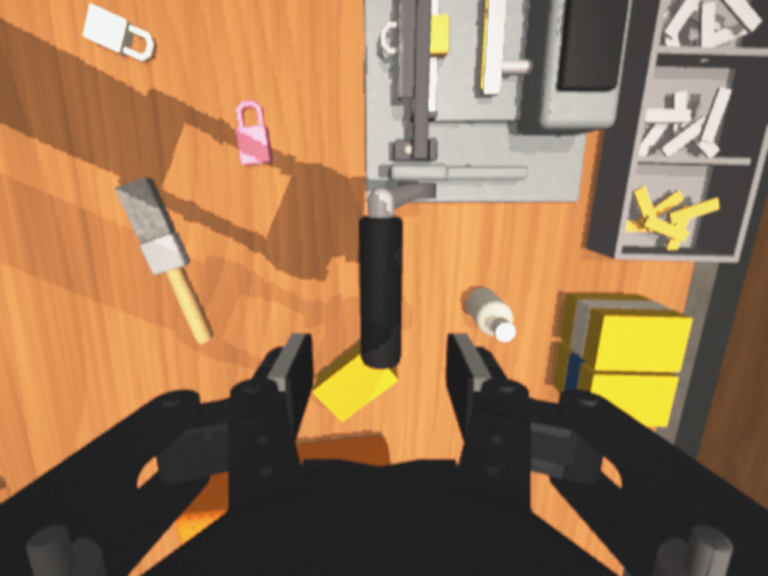

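w9 shows the handle centred between the fingers at (381, 217–365), matching the prediction, and the keeper end in the catch at (415,150). Descend and grip.

Emit:
{"name": "move_arm", "arguments": {
  "series": [5, 0, 0.1, 4, 0, 0, 0, 5, 0, 0, 3, 0, 0, 0, 5, 0, 0, 1.4, 0, 0, 0, 5, 0, 0, 0, 0, 0, 0, 1, 0, 0, 0, 0, 0, 0],
  "grip_force": 80
}}

```text
time: 23.6
tool_pos: [0.6061, -0.2578, 0.2578]
tcp_rot: [2.191, 2.248, 0.002]
wrist_force: [-0.9, -0.3, -0.3]
width: 0.385
grip_force: 0.0
```

Emit:
{"name": "move_arm", "arguments": {
  "series": [1, 0, 0, 0, 0, 0, 0, 1, 0, 0, 0, 0, 0, 0, 1, 0, 0, 0, 0, 0, 0, 1, 0, 0, 0, 0, 0, 0, 1, 0, 0, 0, 0, 0, 0]
}}

```text
time: 24.22
tool_pos: [0.6056, -0.2581, 0.2584]
tcp_rot: [2.192, 2.247, 0.001]
wrist_force: [-3.1, 1.7, 6.9]
width: 0.25
grip_force: 78.6
```

Run:
```python
from h import *
s=read_state();print(s["tool_pos"],s["width"]*8.54,s["grip_force"],s["wrist_force"],s["tcp_rot"])
A=.2+np.linspace(0,1.02,16);print(np.c_[-17*np.diff(np.sin(A)),-17*np.diff(np.cos(A))].round(2).tolist())
```

```text
[ 0.60559902 -0.25809489  0.25838679] 2.1333506816838317 78.59097719192505 [-3.13410349  1.70355663  6.93384127] [2.19206709e+00 2.24729712e+00 1.25770396e-03]
[[-1.12, 0.27], [-1.1, 0.34], [-1.08, 0.42], [-1.05, 0.49], [-1.01, 0.56], [-0.97, 0.63], [-0.93, 0.69], [-0.88, 0.75], [-0.82, 0.81], [-0.77, 0.87], [-0.71, 0.92], [-0.64, 0.96], [-0.58, 1.0], [-0.51, 1.04], [-0.43, 1.07]]
```

Emit:
{"name": "move_arm", "arguments": {
  "series": [1, 0, -1.12, 0.27, 0, 0, 0, 1, 0, -1.1, 0.34, 0, 0, 0, 1, 0, -1.08, 0.42, 0, 0, 0, 1, 0, -1.05, 0.49, 0, 0, 0, 1, 0, -1.01, 0.56, 0, 0, 0]
}}

```text
time: 24.85
tool_pos: [0.5568, -0.2593, 0.2408]
tcp_rot: [2.185, 2.24, 0.014]
wrist_force: [3.7, 3.1, 10.5]
width: 0.239
grip_force: 83.7
```

Emit:
{"name": "move_arm", "arguments": {
  "series": [1, 0, -0.97, 0.63, 0, 0, 0, 1, 0, -0.93, 0.69, 0, 0, 0, 1, 0, -0.88, 0.75, 0, 0, 0, 1, 0, -0.82, 0.81, 0, 0, 0, 1, 0, -0.77, 0.87, 0, 0, 0]
}}

```text
time: 25.48
tool_pos: [0.5112, -0.2605, 0.1997]
tcp_rot: [2.189, 2.244, 0.008]
wrist_force: [9.5, 19.4, 4.3]
width: 0.245
grip_force: 92.9
```

Emit:
{"name": "move_arm", "arguments": {
  "series": [1, 0, -0.71, 0.92, 0, 0, 0, 1, 0, -0.64, 0.96, 0, 0, 0, 1, 0, -0.58, 1, 0, 0, 0, 1, 0, 0, 0, 0, 0, 0]
}}

```text
time: 25.98
tool_pos: [0.4918, -0.2612, 0.1703]
tcp_rot: [2.189, 2.244, 0.006]
wrist_force: [4.4, -12.6, 3.1]
width: 0.248
grip_force: 99.5
```

Run:
```python
from h import *
s=read_state();p=s["tool_pos"];print(p,s["wrist_force"])
d=p-[.6056,-.2581,.2584]; print(d,np.arctan2(.0338-d[0],.1666+d[2])-.2,np.hypot(.0338-d[0],.1666+d[2]))
```

```text
[ 0.4917921  -0.26116014  0.1702902 ] [  4.38636542 -12.59472153   3.06039732]
[-0.1138079  -0.00306014 -0.0881098 ] 0.8820741077437442 0.16717895614739933
```

Emit:
{"name": "move_arm", "arguments": {
  "series": [1, 0, -0.51, 1.04, 0, 0, 0, 1, 0, -0.4, 1.05, 0, 0, 0, 1, 0, 0, 0, 0, 0, 0]
}}

```text
time: 26.35
tool_pos: [0.4823, -0.2612, 0.1497]
tcp_rot: [2.19, 2.245, 0.006]
wrist_force: [6.8, 22.1, 7.6]
width: 0.246
grip_force: 103.6
```

Run:
```python
from h import *
s=read_state();p=s["tool_pos"];print(p,s["wrist_force"])
d=p-[.6056,-.2581,.2584]; print(d,np.arctan2(.0338-d[0],.1666+d[2])-.2,np.hypot(.0338-d[0],.1666+d[2]))
```

```text
[ 0.48234146 -0.26124026  0.14966548] [ 6.832286   22.06244802  7.61340315]
[-0.12325854 -0.00314026 -0.10873452] 1.0177957981147985 0.16737921091496594
```

Emit:
{"name": "move_arm", "arguments": {
  "series": [1, 0, -0.15, 0.5, 0, 0, 0, 1, 0, 0, 0, 0, 0, 0, 1, 0, 0, 0, 0, 0, 0]
}}

```text
time: 26.72
tool_pos: [0.4807, -0.2613, 0.1453]
tcp_rot: [2.19, 2.245, 0.005]
wrist_force: [1.7, 7.5, 9.2]
width: 0.243
grip_force: 105.1
```

Emit:
{"name": "move_arm", "arguments": {
  "series": [1, 0, -0.15, 0.5, 0, 0, 0, 1, 0, 0, 0, 0, 0, 0, 1, 0, 0, 0, 0, 0, 0]
}}

```text
time: 27.1
tool_pos: [0.4801, -0.2615, 0.1434]
tcp_rot: [2.189, 2.244, 0.006]
wrist_force: [-3.7, -6.3, 22.6]
width: 0.245
grip_force: 107.3
```

Run:
```python
from h import *
t=read_camera("scene");cv2.imwrite("pics/s4.png",cv2.resize(t[170:305,180:360,::-1],(720,540),interpolation=2))
s=read_state();print(s["tool_pos"],s["wrist_force"])
```

```text
[ 0.48012394 -0.26156082  0.14343918] [ 1.07735637 -4.22545117 18.50489176]
```

View pics/s4.png

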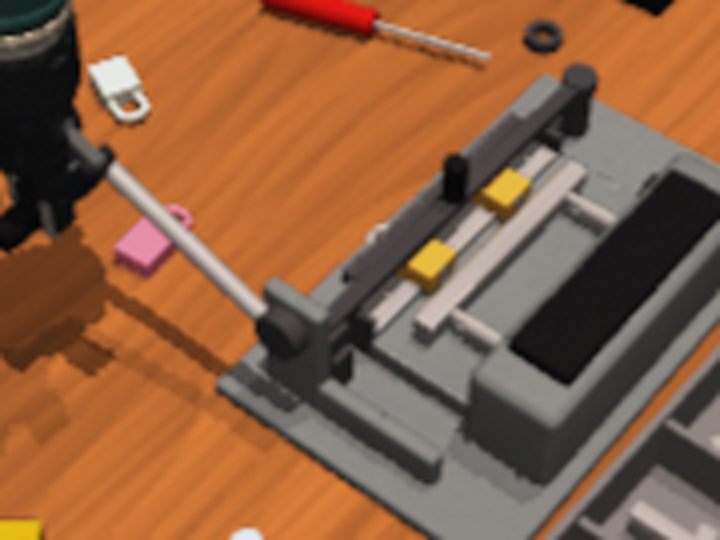

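s4 shows the beam fully forward, the keeper shut and both locks in place. The end stop is reached, since z hardly moved while the force rose. I've now viewed 17 pictures, over the limit of 14, so from here I check by numbers only. Hold, then ease back along the same arc.

Emit:
{"name": "move_arm", "arguments": {
  "series": [1, 0, 0, 0, 0, 0, 0, 1, 0, 0, 0, 0, 0, 0, 1, 0, 0, 0, 0, 0, 0, 1, 0, 0.15, -0.5, 0, 0, 0, 1, 0, 0.15, -0.5, 0, 0, 0]
}}

```text
time: 27.78
tool_pos: [0.4827, -0.2614, 0.1506]
tcp_rot: [2.189, 2.244, 0.006]
wrist_force: [3.6, -7.3, 4.9]
width: 0.248
grip_force: 103.5
```

Emit:
{"name": "move_arm", "arguments": {
  "series": [1, 0, 0.4, -1.05, 0, 0, 0, 1, 0, 0.51, -1.04, 0, 0, 0, 1, 0, 0.58, -1, 0, 0, 0, 1, 0, 0.64, -0.96, 0, 0, 0, 1, 0, 0.71, -0.92, 0, 0, 0]
}}

```text
time: 28.4
tool_pos: [0.5107, -0.2607, 0.1991]
tcp_rot: [2.189, 2.245, 0.004]
wrist_force: [5.4, -18.8, -2.2]
width: 0.244
grip_force: 93.0
```

Emit:
{"name": "move_arm", "arguments": {
  "series": [1, 0, 0.77, -0.87, 0, 0, 0, 1, 0, 0.82, -0.81, 0, 0, 0, 1, 0, 0.88, -0.75, 0, 0, 0, 1, 0, 0.93, -0.69, 0, 0, 0, 1, 0, 0.97, -0.63, 0, 0, 0]
}}

```text
time: 29.02
tool_pos: [0.5508, -0.2595, 0.2363]
tcp_rot: [-2.193, -2.248, 0.003]
wrist_force: [-3.5, -0.2, 7.2]
width: 0.24
grip_force: 85.2
```

Emit:
{"name": "move_arm", "arguments": {
  "series": [1, 0, 1.01, -0.56, 0, 0, 0, 1, 0, 1.05, -0.49, 0, 0, 0, 1, 0, 1.08, -0.42, 0, 0, 0, 1, 0, 1.1, -0.34, 0, 0, 0, 1, 0, 0.8, -0.2, 0, 0, 0]
}}

```text
time: 29.65
tool_pos: [0.6023, -0.2584, 0.2607]
tcp_rot: [2.192, 2.247, -0.001]
wrist_force: [-7.7, -4.7, 23.4]
width: 0.242
grip_force: 78.8
```

Emit:
{"name": "move_arm", "arguments": {
  "series": [1, 0, 0.3, -0.07, 0, 0, 0, 1, 0, 0, 0, 0, 0, 0, 1, 0, 0, 0, 0, 0, 0]
}}

```text
time: 30.02
tool_pos: [0.6055, -0.2583, 0.2617]
tcp_rot: [2.191, 2.246, 0.001]
wrist_force: [-5.7, -9.3, 17.8]
width: 0.246
grip_force: 78.9
```

Emit:
{"name": "move_arm", "arguments": {
  "series": [1, 0, 0.3, 0, 0, 0, 0, 1, 0, 0, 0, 0, 0, 0, 1, 0, 0, 0, 0, 0, 0]
}}

```text
time: 30.4
tool_pos: [0.6063, -0.2581, 0.2618]
tcp_rot: [-2.194, -2.248, 0.003]
wrist_force: [-11.8, 17.6, 20.7]
width: 0.243
grip_force: 78.8
```

Emit:
{"name": "move_arm", "arguments": {
  "series": [5, 0, -0.2, 0, 0, 0, 0, 5, 0, 0, 0, 0, 0, 0, 5, 0, 0, 0, 0, 0, 0, 5, 0, 0, -3, 0, 0, 0, 5, 0, 0, -5, 0, 0, 0],
  "grip_force": 40
}}

```text
time: 31.02
tool_pos: [0.6046, -0.2571, 0.3324]
tcp_rot: [-2.188, -2.244, 0.004]
wrist_force: [0.5, -0.4, -0.4]
width: 0.578
grip_force: 0.0
```

Run:
```python
from h import *
im=read_camera("wrist")
h=cv2.cvtColor(im,cv2.COLOR_RGB2HSV)
to(.6375,-.0196,.34,.0244)
print("handle px expected",w2p("wrist",[[.605,-.2137,.254],[.6075,-.2952,.257]]))
for v in (160,180,200,220): 
    r=np.where(h[v,180:330,2]<45)[0]+180; print(v,r.min() if len(r) else None,r.max() if len(r) else None)
```

```text
pos [ 0.6079 -0.2586  0.3434] t 31.075 turn [  0.15   0.46 -89.97] shift now [23.82  3.55  0.28] shift after turn [-3.54 23.82  0.34] w 0.5807537264467806
handle px expected [[249.46555655 144.28903771]
 [250.14720134 236.5154708 ]]
160 241 267
180 241 267
200 242 267
220 242 266
```

Emit:
{"name": "move_arm", "arguments": {
  "series": [5, 4.7, 0.7, 0, 0, 0, 0, 5, 4.8, 0.7, 0, 0, 0, 0, 5, 4.8, 0.7, 0, 0, 0, 0, 5, 4.8, 0.7, 0, 0, 0, 0, 5, 4.7, 0.7, 0, 0, 0, -10]
}}

```text
time: 31.7
tool_pos: [0.6351, -0.0174, 0.3349]
tcp_rot: [-1.984, -2.435, 0.001]
wrist_force: [-0.1, 0.2, 0.9]
width: 0.59
grip_force: 0.0
```

Emit:
{"name": "move_arm", "arguments": {
  "series": [5, 0, 0, 2, 0, 0, -10, 5, 0, 0, 2, 0, 0, -10, 5, 0, 0, 2, 0, 0, -10, 5, 0, 0, 2, 0, 0, -10, 5, 0, 0, 2, 0, 0, -10]
}}

```text
time: 32.33
tool_pos: [0.6349, -0.0189, 0.2342]
tcp_rot: [-0.766, -3.046, 0.0]
wrist_force: [-0.6, 0.1, -0.6]
width: 0.587
grip_force: 0.0
```

Emit:
{"name": "move_arm", "arguments": {
  "series": [4, 0, 0, 2, 0, 0, -10, 4, 0, 0, 2, 0, 0, -10, 4, 0, 0, 2, 0, 0, -10, 4, 0, 0, 2, 0, 0, 0, 4, 0, 0, 0, 0, 0, 0]
}}

```text
time: 32.95
tool_pos: [0.6333, -0.0188, 0.1529]
tcp_rot: [0.035, -3.136, -0.001]
wrist_force: [0.4, -0.2, -0.1]
width: 0.465
grip_force: 0.0
```

Run:
```python
from h import *
to(.6375,-.0196,.099,.0244)
im=read_camera("wrist");h=cv2.cvtColor(im,cv2.COLOR_RGB2HSV)
e=w2p("wrist",[[.6375,-.0196,.106],[.6285,-.0196,.106],[.6375,-.0106,.106]]);print(e)
u,v=e[0].astype(int)
m=(h[:,:,2]<70).astype(np.uint8)
for y in range(v-28,v+29,4): print(y,''.join('#' if t else '.' for t in m[y,u-50:u+50:2]))
B=cv2.inRange(h,(18,100,80),(35,255,255));n,l,s,c=cv2.connectedComponentsWithStats(B)
for i in range(1,n):
    if s[i,4]>60:print(s[i],p2w("wrist",c[i],.054))
```

```text
pos [ 0.6333 -0.0188  0.1529] t 32.95 turn [ 0.03 -0.29 -0.13] shift now [-0.45 -0.09  5.39] shift after turn [-0.42 -0.09  5.39] w 0.4651241527690214
[[249.28901957 215.06388609]
 [249.54796414 203.23856832]
 [261.69757864 215.3380059 ]]
187 ..................................................
191 ..................................................
195 .......................#######....................
199 .....................##########...................
203 .....................###########..................
207 .....................###########..................
211 .....................###########..................
215 .....................###########..................
219 .....................###########..................
223 .......##.............########................#...
227 ......###....................................###..
231 ......###....................................####.
235 .....####....................................#####
239 ....#####....................................#####
243 ...#######...................................#####
[ 39 143  16   6  71] [[ 0.59650507 -0.19593197  0.054     ]]
[187 209  35  14 461] [[ 0.65808931 -0.06188405  0.054     ]]
[282 209  35  16 490] [[0.65636989 0.02660784 0.054     ]]
[ 33 232  41  16 371] [[ 0.68649749 -0.20257495  0.054     ]]
[435 242  77   3 159] [[0.68031223 0.1954094  0.054     ]]
[217 251  72   6 327] [[ 0.69647856 -0.01648329  0.054     ]]
[  0 328  12  10  73] [[ 0.79345205 -0.27582234  0.054     ]]
```

Emit:
{"name": "move_arm", "arguments": {
  "series": [4, -0.3, 0.1, 3, 0, 0, 0, 4, 0, 0, 2.4, 0, 0, 0, 4, 0, 0, 0, 0, 0, 0, 0.5, 0, 0, 0, 0, 0, 0, 0.5, 0, 0, 0, 0, 0, 0],
  "grip_force": 60
}}

```text
time: 33.62
tool_pos: [0.6395, -0.0199, 0.104]
tcp_rot: [-0.04, 3.138, -0.005]
wrist_force: [0.1, -6.9, -0.6]
width: 0.17
grip_force: 58.5
```

Emit:
{"name": "move_arm", "arguments": {
  "series": [0.5, 0, 0, 0, 0, 0, 0, 0.5, 0, 0, 0, 0, 0, 0, 0.5, 0, 0, 0, 0, 0, 0, 0.5, 0, 0, 0, 0, 0, 0]
}}

```text
time: 34.12
tool_pos: [0.6395, -0.0199, 0.104]
tcp_rot: [-0.039, 3.138, -0.005]
wrist_force: [1.2, -5.5, 0.0]
width: 0.176
grip_force: 58.5
```

Run:
```python
from h import *
s=read_state();print(s["tool_pos"],s["width"],s["wrist_force"])
A=np.linspace(0,1.62,15);print(np.c_[16*np.diff(np.sin(A)),-16*np.diff(np.cos(A))].round(2).tolist())
```

```text
[ 0.6394629  -0.01990747  0.1039752 ] 0.176001002639421 [ 1.2044188  -5.46019811  0.02896433]
[[1.85, 0.11], [1.82, 0.32], [1.77, 0.53], [1.7, 0.73], [1.61, 0.92], [1.49, 1.1], [1.35, 1.26], [1.2, 1.41], [1.03, 1.54], [0.84, 1.65], [0.64, 1.73], [0.44, 1.8], [0.23, 1.84], [0.02, 1.85]]
```

Emit:
{"name": "move_arm", "arguments": {
  "series": [0.5, 1.85, 0.11, 0, 0, 0, 0, 0.5, 1.82, 0.32, 0, 0, 0, 0, 0.5, 1.77, 0.53, 0, 0, 0, 0, 0.5, 1.7, 0.73, 0, 0, 0, 0, 0.5, 1.61, 0.92, 0, 0, 0, 0]
}}

```text
time: 34.75
tool_pos: [0.5497, 0.0022, 0.1039]
tcp_rot: [-0.039, 3.141, -0.01]
wrist_force: [-2.2, -10.6, 5.3]
width: 0.173
grip_force: 60.6
```

Emit:
{"name": "move_arm", "arguments": {
  "series": [0.5, 1.49, 1.1, 0, 0, 0, 0, 0.5, 1.35, 1.26, 0, 0, 0, 0, 0.5, 1.2, 1.41, 0, 0, 0, 0, 0.5, 1.03, 1.54, 0, 0, 0, 0, 0.5, 0.84, 1.65, 0, 0, 0, 0]
}}

```text
time: 35.38
tool_pos: [0.4823, 0.0698, 0.1034]
tcp_rot: [0.039, -3.127, 0.013]
wrist_force: [-25.1, -15.6, 21.6]
width: 0.17
grip_force: 59.4
```

Emit:
{"name": "move_arm", "arguments": {
  "series": [0.5, 0.64, 1.73, 0, 0, 0, 0, 0.5, 0.44, 1.8, 0, 0, 0, 0, 0.5, 0.23, 1.84, 0, 0, 0, 0, 0.5, 0.02, 1.85, 0, 0, 0, 0, 0.5, 0, 0, 0, 0, 0, 0]
}}

```text
time: 36.0
tool_pos: [0.4588, 0.1456, 0.0981]
tcp_rot: [0.039, -3.109, 0.004]
wrist_force: [-36.6, 1.2, 6.9]
width: 0.057
grip_force: 18.1
```

Run:
```python
from h import *
s=read_state();print(s["tool_pos"],s["width"],s["wrist_force"])
piv=np.array([.6336,.1402]);v=R.from_euler("z",-.0244).as_matrix()[:2,:2]@(s["tool_pos"][:2]-piv);print(np.arctan2(-v[0],-v[1]),np.linalg.norm(v))
```

```text
[0.45882428 0.14558848 0.09807428] 0.05707367828618966 [-36.57096055   1.19043028   6.94468375]
1.6260173918284453 0.17485876362141392
```

The knob is slipping out of the pads. I open at once and see where the keeper stands.

Emit:
{"name": "move_arm", "arguments": {
  "series": [4, 0, 0, 0, 0, 0, 0, 4, 0, 0, 0, 0, 0, 0, 4, 0, 0, 0, 0, 0, 0, 4, 0, 0, -4, 0, 0, 0, 4, 1, 0, -4, 0, 0, 0]
}}

```text
time: 36.62
tool_pos: [0.4641, 0.1456, 0.1834]
tcp_rot: [-0.038, 3.141, 0.0]
wrist_force: [0.6, 0.1, 0.2]
width: 0.466
grip_force: 0.0
```

Emit:
{"name": "move_arm", "arguments": {
  "series": [4, 1, 0, 0, 0, 0, 0, 4, 0, 0, 0, 0, 0, 0]
}}

```text
time: 36.88
tool_pos: [0.4541, 0.1456, 0.183]
tcp_rot: [-0.039, 3.139, 0.001]
wrist_force: [0.8, -0.2, -0.1]
width: 0.466
grip_force: 0.0
```

Run:
```python
from h import *
s=read_state();print(s["tool_pos"],s["wrist_force"])
im=read_camera("wrist");h=cv2.cvtColor(im,cv2.COLOR_RGB2HSV)
piv=np.array([.6336,.1402])
for a in(1.3,1.4,1.5,1.6,1.7):
    k=piv+R.from_euler("z",.0244).as_matrix()[:2,:2]@[-.16*np.sin(a),-.16*np.cos(a)];print(a,k.round(4),w2p("wrist",[[*k,.106]])[0])
m=(h[:,:,2]<48).astype(np.uint8)
for y in range(100,330,6): print(y,''.join('#' if t else '.' for t in m[y,130:420:3]))
```

```text
[0.4540637  0.14556219 0.18297788] [ 0.81077344 -0.15662139 -0.1455286 ]
1.3 [0.4805 0.0937] [188.57292491 227.98985758]
1.4 [0.4766 0.1092] [206.85678348 224.15417521]
1.5 [0.4743 0.125 ] [225.65616241 222.04162622]
1.6 [0.4736 0.141 ] [244.68296364 221.69605387]
1.7 [0.4745 0.1569] [263.64243946 223.12445515]
100 ......................................................................................#..........
106 ....................................................................................###..........
112 ....................................................................................###..........
118 ....................................................................................##...........
124 ....................................................................................##...........
130 ....................................................................................##...........
136 ...................................................................................###...........
142 .....................................................................
[... 2490 characters left out ...]
..######..######................................#######.#######...........##############
298 ...........##############.................................##############.............############
304 ..........###############................................###############.................########
310 ..........########.###################.......##################..#######..................#######
316 .....###...#############################################################.............##....######
322 ######....##############################################################.......###########.######
328 ####......##############################################################.........################
```

The knob is seen at u≈274, which means the keeper is near 1.7 rad, fully open. Now back above the rail to locate the locks.

Emit:
{"name": "move_arm", "arguments": {
  "series": [4.5, -3, -4.2, 0, 0, 0, 0, 4.5, -3.5, -4.2, 0, 0, 0, 0, 4.5, -4, -4, 0, 0, 0, 0, 4.5, -4, -3.5, 0, 0, 0, 0, 4.5, -4, 0, 0, 0, 0, 0]
}}

```text
time: 37.55
tool_pos: [0.6438, -0.0119, 0.1801]
tcp_rot: [0.033, -3.139, 0.001]
wrist_force: [-0.1, -0.2, 0.5]
width: 0.529
grip_force: 0.0
```

Emit:
{"name": "move_arm", "arguments": {
  "series": [4.5, 0, 0, 0, 0, 0, 0, 4.5, 0, 0, 0, 0, 0, 0]
}}

```text
time: 37.8
tool_pos: [0.6418, -0.0088, 0.1801]
tcp_rot: [0.039, -3.138, -0.0]
wrist_force: [-0.7, 0.7, 0.2]
width: 0.526
grip_force: 0.0
```

```bash
cat >> h.py <<'E'
def brass(name,z,amin=150):
    im=read_camera(name);h=cv2.cvtColor(im,cv2.COLOR_RGB2HSV);m=cv2.inRange(h,(18,100,80),(35,255,255));n,l,s,c=cv2.connectedComponentsWithStats(m)
    for i in range(1,n):
        if s[i,4]>amin:
            r=cv2.minAreaRect(np.argwhere(l==i)[:,::-1].astype(np.float32));w=p2w(name,cv2.boxPoints(r),z)[:,:2]
            e=[w[1]-w[0],w[2]-w[1]];L=[np.linalg.norm(x) for x in e];a=e[int(np.argmax(L))]
            print(s[i][:5],"c",w.mean(0).round(4),"size",np.round(L,4),"ax",round(np.degrees(np.arctan2(a[1],a[0])),1))
E
python3 - <<'E'
from h import *
s=read_state();print(s["tool_pos"]);brass("wrist",.054);brass("top",.054,60)
E
```

```text
[ 0.64176974 -0.0088222   0.18012948]
[ 181  166   35   39 1173] c [ 0.6441 -0.0616] size [0.0321 0.0398] ax 3.7
[ 270  169   32   37 1119] c [0.6432 0.0262] size [0.0306 0.0374] ax 4.2
[212 231  82   5 317] c [ 0.6938 -0.0056] size [0.0046 0.0851] ax 91.5
[  0 307  23  28 466] c [ 0.8108 -0.2822] size [0.0251 0.0381] ax -10.9
[302  75  19  27 219] c [ 0.9074 -0.2251] size [0.0878 0.0579] ax -11.7
[ 337   79   44   35 1257] c [ 0.8778 -0.3862] size [0.1472 0.1204] ax -88.4
[ 489  119   23  215 1609] c [ 0.4489 -0.8513] size [0.0642 0.6984] ax 179.6
[233 159   9  12  79] c [0.6421 0.027 ] size [0.0268 0.0375] ax -179.8
[414 167  36  71 797] c [ 0.5196 -0.6256] size [0.1007 0.2261] ax -172.3
[359 169  31  31 525] c [ 0.5739 -0.4265] size [0.0645 0.0919] ax -138.8
```

Emit:
{"name": "move_arm", "arguments": {
  "series": [4.5, -0.1, 3.5, 0, 0, 0, 0, 4.5, 0, 0, 5, 0, 0, 0, 4.5, 0, 0, 5, 0, 0, 0, 4.5, 0, 0, 2.3, 0, 0, 0, 4.5, 0, 0, 0, 0, 0, 0],
  "grip_force": 40
}}

```text
time: 38.52
tool_pos: [0.6398, 0.0265, 0.0563]
tcp_rot: [0.04, -3.136, -0.0]
wrist_force: [0.1, 0.0, 0.0]
width: 0.529
grip_force: 0.0
```

Emit:
{"name": "move_arm", "arguments": {
  "series": [2, 0, 0, 0, 0, 0, 0, 2, 0, 0, 0, 0, 0, 0, 2, 0, 0, 0, 0, 0, 0, 2, 0, 0, 0, 0, 0, 0, 2, 0, 0, 0, 0, 0, 0]
}}

```text
time: 39.15
tool_pos: [0.644, 0.0261, 0.0601]
tcp_rot: [-0.039, 3.139, -0.0]
wrist_force: [0.2, -0.5, 6.9]
width: 0.339
grip_force: 41.1
```

Emit:
{"name": "move_arm", "arguments": {
  "series": [2, 0, 0, -2, 0, 0, 0, 2, 0, 0, -5, 0, 0, 0, 2, 0, 0, -5, 0, 0, 0, 2, 0, 0, 0, 0, 0, 2.2, 2, 0, 0, 0, 0, 0, 0]
}}

```text
time: 39.78
tool_pos: [0.6433, 0.0261, 0.1803]
tcp_rot: [0.021, 3.14, -0.0]
wrist_force: [-0.7, 0.3, -1.7]
width: 0.345
grip_force: 39.7
```

Run:
```python
from h import *
s=read_state();print(s["width"]*8.54,s["grip_force"],s["wrist_force"])
to(.5344,.3546,.0288,.064)
brass("wrist",.16,100)
```

```text
2.9458343752702096 39.69750087708235 [-0.68639246  0.29955203 -1.70581728]
pos [0.6433 0.0261 0.1803] t 39.775 turn [-0.    0.09 -4.42] shift now [11.34 32.71 15.13] shift after turn [ 8.77 33.48 15.15] w 0.34494547719791685
[ 145  167   39   39 1222] c [ 0.6161 -0.0241] size [0.0202 0.0232] ax 3.3
[ 226  201   54   67 3295] c [0.648  0.0276] size [0.0318 0.0445] ax 0.8
[127 231  73   7 289] c [ 0.6464 -0.0279] size [0.0447 0.0032] ax 91.2
[  0 313   9  27 145] c [ 0.7138 -0.1437] size [0.0054 0.022 ] ax -14.0
```

Emit:
{"name": "move_arm", "arguments": {
  "series": [2, 0, 0, 0, 0, 0, -4.4, 2, 1.25, 4.78, 0, 0, 0, 0, 2, 1.25, 4.78, 0, 0, 0, 0, 2, 1.25, 4.78, 0, 0, 0, 0, 2, 1.25, 4.78, 0, 0, 0, 0]
}}

```text
time: 40.45
tool_pos: [0.5794, 0.2147, 0.1772]
tcp_rot: [0.1, -3.137, 0.001]
wrist_force: [0.3, 0.1, -0.8]
width: 0.342
grip_force: 39.8
```

Emit:
{"name": "move_arm", "arguments": {
  "series": [2, 1.25, 4.78, 0, 0, 0, 0, 2, 1.25, 4.78, 0, 0, 0, 0, 2, 1.25, 4.78, 0, 0, 0, 0, 2, 0, 0, 0, 0, 0, 0, 2, 0, 0, 0, 0, 0, 0]
}}

```text
time: 41.08
tool_pos: [0.5338, 0.3539, 0.1775]
tcp_rot: [0.101, -3.138, 0.003]
wrist_force: [0.4, -0.2, -0.3]
width: 0.347
grip_force: 39.8
```

Run:
```python
from h import *
s=read_state();print(s["width"]*8.54,s["wrist_force"])
to(.5344,.3546,.0295,.064)
im=read_camera("wrist");h=cv2.cvtColor(im,cv2.COLOR_RGB2HSV);e=w2p("wrist",np.array([[.598,.4186,.022],[.602,.2986,.022],[.362,.284,.022],[.357,.404,.022]]));print(e)
m=(h[:,:,2]<50)
for y in range(0,240,12): print(y,''.join('#' if t else '.' for t in m[y,0:512:6]))
```

```text
2.9594126361104722 [ 0.39732764 -0.18822596 -0.2779833 ]
pos [0.5338 0.3539 0.1775] t 41.075 turn [-0.1  -0.12  0.04] shift now [-0.1   0.09 14.8 ] shift after turn [-0.07  0.06 14.8 ] w 0.3465354374836619
[[303.25215264 234.73352221]
 [200.79033605 231.74321882]
 [188.99281456  -5.26066831]
 [316.78177413  -1.95837552]]
0 ......................................................................................
12 ..................................###################.................................
24 ....................................................#.................................
36 ....................................................#.................................
48 ....................................................#.................................
60 ......................................................................................
72 ......................................................................................
84 ..................................#...................................................
96 ..................................#....................
[... 332 characters left out ...]
...........#................#..................................
156 ..................................#................#..................................
168 ...................................................#..................................
180 ......................................................................................
192 ......................................................................................
204 ......................................................................................
216 ...................................#..................................................
228 .....................................#.........#..#...................................
```

Emit:
{"name": "move_arm", "arguments": {
  "series": [2, 0, 0, 5, 0, 0, 0, 2, 0, 0, 5, 0, 0, 0, 2, 0, 0, 3.8, 0, 0, 0, 2, 0, 0, 0.8, 0, 0, 0, 2, 0, 0, 0, 0, 0, 0]
}}

```text
time: 41.75
tool_pos: [0.5352, 0.3537, 0.0331]
tcp_rot: [0.097, -3.14, 0.0]
wrist_force: [0.8, 0.2, -1.6]
width: 0.334
grip_force: 39.9
```

Run:
```python
from h import *
s=read_state();print(s["wrist_force"]);to(.5344,.3546,.0288,.064)
```

```text
[ 0.76117458  0.19690507 -1.60266406]
pos [0.5352 0.3537 0.0331] t 41.75 turn [-0.   -0.   -0.11] shift now [0.07 0.09 0.43] shift after turn [0.07 0.09 0.43] w 0.33411645824676345
```

Seat it, release and rise, then head back for the second lock.

Emit:
{"name": "move_arm", "arguments": {
  "series": [2, 0, 0, 0.3, 0, 0, 0, 2, 0, 0, 0.2, 0, 0, 0, 2, 0, 0, 0, 0, 0, 0, 4.2, 0, 0, 0, 0, 0, 0, 4.2, 0, 0, 0, 0, 0, 0]
}}

```text
time: 42.38
tool_pos: [0.5345, 0.3546, 0.028]
tcp_rot: [-0.1, 3.14, 0.0]
wrist_force: [1.4, -0.8, 0.4]
width: 0.496
grip_force: 0.0
```

Emit:
{"name": "move_arm", "arguments": {
  "series": [4.2, 0, 0, -3, 0, 0, 0, 4.2, 0, 0, -5, 0, 0, 0, 4.2, 0, 0, -5, 0, 0, 0, 4.2, 0, 0, -2, 0, 0, 0, 4.5, 0, 0, 0, 0, 0, 2.3]
}}

```text
time: 43.0
tool_pos: [0.5356, 0.3552, 0.1803]
tcp_rot: [-0.035, 3.138, 0.003]
wrist_force: [-0.7, 0.1, -0.5]
width: 0.529
grip_force: 0.0
```

Run:
```python
from h import *
s=read_state();print(s["width"],s["wrist_force"])
brass("wrist",.023);to(.6435,-.0616,.185,.0244)
```

```text
0.5292749836454037 [-0.71509205  0.08108009 -0.47032544]
[315  24  54  11 303] c [0.3856 0.4392] size [0.008  0.0515] ax 85.0
[323  81 104  12 501] c [0.4377 0.4783] size [0.1038 0.0101] ax 93.3
[377  91 135  18 826] c [0.4499 0.5515] size [0.1352 0.0108] ax 97.6
[106  98  29  12 197] c [0.4595 0.2178] size [0.0105 0.0286] ax 83.9
[321 108  68  17 602] c [0.4663 0.4613] size [0.0694 0.0162] ax 91.3
[ 314  116  137   29 1535] c [0.4805 0.4922] size [0.1417 0.0201] ax 99.0
[ 311  140  109   20 1115] c [0.5027 0.477 ] size [0.1159 0.016 ] ax 96.0
[238 160  30  37 983] c [0.5352 0.356 ] size [0.0317 0.0403] ax 5.5
[362 161  48   7 187] c [0.5163 0.5013] size [0.051 0.006] ax 93.8
[336 179  69   5 164] c [0.5353 0.4869] size [0.0046 0.0754] ax 91.2
[134 192  68  13 533] c [0.56  0.261] size [0.0751 0.0142] ax 91.2
[ 309  194   91   45 2950] c [0.5777 0.4744] size [0.1019 0.0534] ax 92.7
[109 207  94   8 523] c [0.575  0.2465] size [0.0077 0.1058] ax 89.8
[ 112  215   91   46 2733] c [0.6102 0.245 ] size [0.0576 0.1032] ax 89.5
[ 215  232   77   26 1754] c [0.6156 0.3587] size [0.0894 0.0317] ax 92.3
[329 240  53  13 531] c [0.6149 0.4799] size [0.0614 0.0158] ax 91.2
[ 209  262   95   43 1787] c [0.6682 0.3637] size [0.0594 0.1135] ax 91.2
[203 283  16  22 162] c [0.6814 0.304 ] size [0.0336 0.0134] ax 149.9
pos [0.5347 0.3547 0.1785] t 43.05 turn [ 0.04  0.06 -0.2 ] shift now [-10.01 -41.85  -0.67] shift after turn [ -9.86 -41.88  -0.65] w 0.5290116206754488
```

Emit:
{"name": "move_arm", "arguments": {
  "series": [4.5, -1.2, -5.2, 0, 0, 0, 0, 4.5, -1.2, -5.2, 0, 0, 0, 0, 4.5, -1.2, -5.2, 0, 0, 0, 0, 4.5, -1.2, -5.2, 0, 0, 0, 0, 4.5, -1.3, -5.2, 0, 0, 0, 0]
}}

```text
time: 43.68
tool_pos: [0.6007, 0.0943, 0.1761]
tcp_rot: [0.038, -3.139, 0.0]
wrist_force: [-0.1, 0.1, 0.5]
width: 0.526
grip_force: 0.0
```

Emit:
{"name": "move_arm", "arguments": {
  "series": [4.5, -1.3, -5.2, 0, 0, 0, 0, 4.5, -1.3, -5.2, 0, 0, 0, 0, 4.5, -1.3, -5.2, 0, 0, 0, 0, 4.5, 0, 0, 0, 0, 0, 0, 4.5, 0, 0, 0, 0, 0, 0]
}}

```text
time: 44.3
tool_pos: [0.6431, -0.0589, 0.1762]
tcp_rot: [0.035, -3.139, -0.002]
wrist_force: [-0.2, -0.1, -0.1]
width: 0.525
grip_force: 0.0
```

Run:
```python
from h import *
to(.6435,-.0616,.057,.0244)
brass("wrist",.054,300)
```

```text
pos [ 0.6431 -0.0589  0.1762] t 44.3 turn [ 0.06 -0.16 -0.11] shift now [-0.06 -0.29 11.92] shift after turn [-0.03 -0.27 11.92] w 0.5251437454457639
[ 260  173   32   39 1128] c [ 0.6494 -0.0334] size [0.0303 0.0393] ax 3.5
[213 233  81   5 341] c [ 0.696  -0.0546] size [0.083  0.0045] ax 91.4
[  0 308  40  18 481] c [ 0.803  -0.3171] size [0.023  0.0435] ax 89.5
```

The second lock was knocked aside, to (0.649, -0.033). I correct and grasp there.

Emit:
{"name": "move_arm", "arguments": {
  "series": [4.5, -0.6, 2.5, 0, 0, 0, 0, 4.5, 0, 0, 0, 0, 0, 0, 4.5, 0, 0, 0, 0, 0, 0]
}}

```text
time: 44.72
tool_pos: [0.6492, -0.0329, 0.1776]
tcp_rot: [0.04, -3.141, 0.0]
wrist_force: [-0.7, 0.4, -0.3]
width: 0.525
grip_force: 0.0
```

Run:
```python
from h import *
brass("wrist",.054,700);brass("wrist",.018,700);to(.6494,-.0334,.057,.0244)
```

```text
[ 234  166   33   39 1120] c [ 0.6494 -0.0341] size [0.0304 0.0387] ax 4.5
[ 235  166   32   39 1120] c [ 0.6585 -0.0346] size [0.0344 0.0441] ax 5.4
pos [ 0.6493 -0.0337  0.1777] t 44.825 turn [-0.01 -0.02 -0.02] shift now [-0.02  0.03 12.07] shift after turn [-1.000e-02  3.000e-02  1.207e+01] w 0.5275254718006034
```

Emit:
{"name": "move_arm", "arguments": {
  "series": [4.5, 0, 0, 5, 0, 0, 0, 4.5, 0, 0, 4.5, 0, 0, 0, 4.5, 0, 0, 2.5, 0, 0, 0, 4.5, 0, 0, 0, 0, 0, 0, 2, 0, 0, 0, 0, 0, 0]
}}

```text
time: 45.45
tool_pos: [0.6505, -0.0343, 0.059]
tcp_rot: [-0.036, 3.14, -0.0]
wrist_force: [0.5, -0.0, -1.9]
width: 0.352
grip_force: 39.9
```

Emit:
{"name": "move_arm", "arguments": {
  "series": [2, 0, 0, 0, 0, 0, 0, 2, 0, 0, 0, 0, 0, 0, 2, 0, 0, 0, 0, 0, 0, 2, 0, 0, 0, 0, 0, 0]
}}

```text
time: 45.95
tool_pos: [0.6502, -0.034, 0.0587]
tcp_rot: [-0.036, 3.14, -0.0]
wrist_force: [-0.4, -0.8, 2.9]
width: 0.35
grip_force: 39.6
```

Emit:
{"name": "move_arm", "arguments": {
  "series": [2, 0, 0, -2, 0, 0, 0, 2, 0, 0, -5, 0, 0, 0, 2, 0, 0, -5, 0, 0, 0, 2, 0, 0, 0, 0, 0, -2.3, 2, 0, 0, 0, 0, 0, 0]
}}

```text
time: 46.58
tool_pos: [0.6501, -0.034, 0.1798]
tcp_rot: [-0.099, 3.138, -0.0]
wrist_force: [0.6, 0.1, -2.2]
width: 0.35
grip_force: 39.6
```

Run:
```python
from h import *
s=read_state();print(s["width"]*8.54,s["grip_force"],s["wrist_force"])
to(.4445,.3489,.0288,.064)
```

```text
2.9860616398790816 39.5956512990233 [ 0.59990219  0.0968918  -2.24663552]
pos [ 0.6501 -0.034   0.1798] t 46.575 turn [-0.02  0.13 -0.06] shift now [18.14 39.51 15.04] shift after turn [18.07 39.52 15.1 ] w 0.34965592972822973
```

Emit:
{"name": "move_arm", "arguments": {
  "series": [2, 2.26, 4.94, 0, 0, 0, 0, 2, 2.26, 4.94, 0, 0, 0, 0, 2, 2.26, 4.94, 0, 0, 0, 0, 2, 2.26, 4.94, 0, 0, 0, 0, 2, 2.26, 4.94, 0, 0, 0, 0]
}}

```text
time: 47.2
tool_pos: [0.5193, 0.2065, 0.1768]
tcp_rot: [0.098, -3.138, 0.001]
wrist_force: [1.0, 0.5, -1.7]
width: 0.35
grip_force: 39.7
```

Emit:
{"name": "move_arm", "arguments": {
  "series": [2, 2.26, 4.94, 0, 0, 0, 0, 2, 2.26, 4.94, 0, 0, 0, 0, 2, 2.26, 4.94, 0, 0, 0, 0, 2, 0, 0, 0, 0, 0, 0, 2, 0, 0, 0, 0, 0, 0]
}}

```text
time: 47.82
tool_pos: [0.4435, 0.3485, 0.177]
tcp_rot: [0.101, -3.139, 0.002]
wrist_force: [-0.2, -0.8, -2.7]
width: 0.354
grip_force: 39.8
```

Run:
```python
from h import *
to(.4445,.3489,.031,.064)
im=read_camera("top");h=cv2.cvtColor(im,cv2.COLOR_RGB2HSV)
brass("top",.023,60)
```

```text
pos [0.4435 0.3485 0.177 ] t 47.825 turn [-0.09 -0.07  0.  ] shift now [-0.12  0.05 14.6 ] shift after turn [-0.1   0.03 14.6 ] w 0.3540004881083228
[302  75  19  27 219] c [ 0.9199 -0.2292] size [0.0899 0.0593] ax -11.7
[ 340   79   41   35 1187] c [ 0.8897 -0.3994] size [0.14   0.1232] ax -88.4
[337  91  18  23  67] c [ 0.8564 -0.3308] size [0.0471 0.0958] ax -143.6
[ 488  114   24  220 1686] c [ 0.4598 -0.8703] size [0.0672 0.7334] ax 179.6
[359 169  31  31 526] c [ 0.5786 -0.4353] size [0.066 0.094] ax -138.8
[414 168  27  70 578] c [ 0.5191 -0.6262] size [0.0817 0.2307] ax -174.0
[136 191  11  13 121] c [0.5368 0.3543] size [0.0341 0.0411] ax -178.0
```

Emit:
{"name": "move_arm", "arguments": {
  "series": [2, 0, 0, 5, 0, 0, 0, 2, 0, 0, 5, 0, 0, 0, 2, 0, 0, 3.8, 0, 0, 0, 2, 0, 0, 0.8, 0, 0, 0, 2, 0, 0, 0.2, 0, 0, 0]
}}

```text
time: 48.55
tool_pos: [0.445, 0.3485, 0.0301]
tcp_rot: [-0.097, 3.14, 0.0]
wrist_force: [-0.0, 0.4, -1.6]
width: 0.348
grip_force: 39.8
```

Emit:
{"name": "move_arm", "arguments": {
  "series": [2, 0, 0, 0.2, 0, 0, 0, 2, 0, 0, 0, 0, 0, 0, 2, 0, 0, 0, 0, 0, 0]
}}

```text
time: 48.92
tool_pos: [0.4448, 0.3496, 0.029]
tcp_rot: [-0.1, 3.138, 0.002]
wrist_force: [-0.2, -0.4, -1.9]
width: 0.348
grip_force: 39.8
```

Emit:
{"name": "move_arm", "arguments": {
  "series": [2, 0, 0, 0.15, 0, 0, 0, 2, 0, 0, 0, 0, 0, 0, 4.2, 0, 0, 0, 0, 0, 0, 4.2, 0, 0, 0, 0, 0, 0, 4.2, 0, 0, -3, 0, 0, 0]
}}

```text
time: 49.55
tool_pos: [0.4419, 0.3474, 0.0538]
tcp_rot: [0.099, -3.135, 0.005]
wrist_force: [-0.4, -0.2, -0.4]
width: 0.491
grip_force: 0.0
```

Emit:
{"name": "move_arm", "arguments": {
  "series": [4.2, 0, 0, -5, 0, 0, 0, 4.2, 0, 0, -5, 0, 0, 0, 4.2, 0, 0, -5, 0, 0, 0, 4.2, 0, 4, -4, 0, 0, 0, 4.2, 0, 4, 0, 0, 0, 0]
}}

```text
time: 50.18
tool_pos: [0.4414, 0.4313, 0.252]
tcp_rot: [-0.097, 3.133, 0.01]
wrist_force: [1.2, 0.4, -0.7]
width: 0.493
grip_force: 0.0
```

Emit:
{"name": "move_arm", "arguments": {
  "series": [4.2, 0, 4, 0, 0, 0, 0, 4.2, 0, 4, 0, 0, 0, 0, 4.2, 0, 4, 0, 0, 0, 0, 4.2, 0, 0, 0, 0, 0, 0, 4.2, 0, 0, 0, 0, 0, 0]
}}

```text
time: 50.8
tool_pos: [0.4313, 0.548, 0.2456]
tcp_rot: [0.1, -3.139, 0.002]
wrist_force: [-0.5, 0.3, 0.5]
width: 0.488
grip_force: 0.0
```

Run:
```python
from h import *
s=read_state();print(s["tool_pos"],s["wrist_force"])
brass("top",.023,60);
im=read_camera("top");h=cv2.cvtColor(im,cv2.COLOR_RGB2HSV)
piv=np.array([.6336,.1402])
for a in(0,1.2,1.4,1.6,1.75):
    k=piv+R.from_euler("z",.0244).as_matrix()[:2,:2]@[-.28*np.sin(a),-.28*np.cos(a)];u,v=w2p("top",[[*k,.068]])[0].round().astype(int);print(a,u,v,h[v-1:v+2,u-1:u+2].reshape(-1,3).mean(0).round())
g=w2p("top",[[.606,-.2545,.256]])[0].round().astype(int);print(g,h[g[1],g[0]],[int(h[y,g[0],2]) for y in range(g[1]-8,g[1]+9)])
```

```text
[0.43131825 0.54802125 0.24557803] [-0.4575982   0.31944764  0.49903224]
[302  75  19  27 219] c [ 0.9199 -0.2292] size [0.0899 0.0593] ax -11.7
[ 340   79   41   35 1175] c [ 0.8897 -0.3994] size [0.14  0.123] ax -88.5
[337  91  18  23  68] c [ 0.8564 -0.3308] size [0.0471 0.0958] ax -143.6
[ 488  116   24  218 1901] c [ 0.4563 -0.8699] size [0.0671 0.7265] ax 179.7
[359 169  31  31 525] c [ 0.5786 -0.4352] size [0.0662 0.0939] ax -138.8
[135 191  12  13 120] c [0.5365 0.3556] size [0.0349 0.0414] ax -171.7
[136 218  11  13 129] c [0.4453 0.351 ] size [0.0338 0.0404] ax -178.0
0 287 164 [ 27.  11. 161.]
1.2 235 245 [ 12. 145. 211.]
1.4 218 250 [  9. 156. 162.]
1.6 201 252 [ 12. 144. 195.]
1.75 188 251 [  7.  33. 107.]
[332 163] [11 67 72] [215, 208, 208, 208, 144, 76, 67, 73, 72, 66, 62, 68, 121, 190, 215, 209, 209]
```

Both locks sit in the tray at (0.536, 0.355) and (0.445, 0.351), the keeper is at about 1.75 rad, and the lever is home. Handing in.

```bash
python3 -c "
from workcell import *
print(finish_job())"
```

```text
the job is handed in; nothing more can be done
None
```

I pressed both padlocks and laid them in the tray, and the job is handed in with the keeper open (about 1.75 rad) and the lever home; the hand-in returned no verdict, and I viewed 17 pictures against the limit of 14.

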